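Clamp a portafilter in the sloping service stand

ROBOT

A 6-joint arm with a two-finger parallel gripper is mounted at the origin on a cart in front of the work surface, level with it; the furniture and walls round the work are solid. World frame = base frame: x ahead of the robot, y to its left, z up, the work surface at z = 0. Lengths are in m, angles in degrees, forces in N, time in s.
With the tool pointing down it reaches from about 0.325 to 0.9 m from the base axis. Payload 6.1 kg.
Tool frame: the origin (TCP) lies midway between the tips of the shut fingers; the grasp point (between the pads) lies robot.grasp_offset behind it (robot.grasp_offset is the distance from the TCP to the grasp point, in m); z points along the fingers, y is the line along which they close (so a half turn about z gives the same grasp; the last joint's range is limited). The gripper opens to 85 mm and grips with 20 to 120 N. Pads are 22 mm wide; open, the fingers measure 114 mm over their backs; the gripper's body (76 mm by 85 mm) begins 54 mm behind the grasp point. The pads swing forward as they close: fully open they stand 13 mm farther back than shut.
Start: joints at [-71.568, 12.628, 87.462, -0, 79.91, -7.225], TCP at [0.271, -0.563, 0.202] pointing down, gripper open.
Joint ranges: [-170.65, 170.65], [-52.31, 119.04], [5.05, 147.46], [-71.25, 251.25], [11.57, 151.72], [-153.62, 153.62]. Speed limits (degrees/s): [147.25, 147.25, 172.46, 180, 180, 180].

INTERFACE

Orientations are given as [roll, pitch, yaw] about the fixed x, y, z axes, in that order (R = Rz(yaw) Ry(pitch) Rx(roll)).
In Python, from station import telemetry, vision, robot gives the robot as it stands.
- The arm moves only by the shell command python3 -m crank 'ROWS'. ROWS is JSON, a list of rows, each a list of 7 numbers: the shift along the tool's x, y, z in m, then the turn, a rotation vector about the tool's x, y, z in degrees, then the finger opening in m, from 0 to 0.0854. In form: [[tx, ty, tz, rx, ry, rz, claw], ...]. A call has 1 to 12 rows; each row shifts and turns the commanded pose from where the row before left it, along the tool's axes as they then stand; what a row does not reach is not made up. A row lasts 1/12 s, in which the tool goes at most 41.7 mm and 7.16 degrees, less where a joint would pass 70% of its speed; a pose out of reach is approached as far as the arm can. A call is refused whole if a number of a shift passes 0.0417 or a number of a turn 7.16, either way. A call with a gripper value outside its range is refused whole. The fingers move at their own pace and stop on an object; the grip force is fixed at half the most. Time passes only in rows, so rows that do not move let the fingers close. It gives the time, the measured TCP pose, the force, the opening and the grip force at its end, in the units of the state.
- telemetry.observe(): the state, without advancing time (a new reading comes with each control period).
- vision.capture(name): name is "scene" or "top" or "wrist"; returns (picture, depth): 400x640x3 uint8, blue, green, red; 400x640 float32, m along the optical axis (not along the pixel's ray), 0 where there is no reading.
- vision.camera_model(name): a dict with "vertical_fov" (degrees; the focal length in pixels is half the picture's height over the tangent of half this angle, whatever the lens; pixels are square), "cx", "cy" (the principal point, pixels), "cam_to_world" (4x4, takes a point from camera to world coordinates). Camera axes: x right, y down, z forward; pixel columns grow to the right and rows downward; lengths in m; the calibration is good to about 2 mm. A picture is of the moment at which its call begins: read the wrist's pose just before it. camera_model takes no time and is no camera call; for the wrist camera it gives the pose at the moment of the call.
- robot.sign_off(): hands the job in; it is judged then, once.
The state is a dict: "time_s": time; "joint_positions": joint angles; "dq": joint speeds; "effort": joint torques, N m; "tcp_pos": TCP position; "orientation": TCP orientation; "contact_force": force on the tool from outside, world axes, zero at the start; "moment": the same for the moment, N m; "width": opening from 0.0 (shut) to 1.0 (fully open); "grip_force": force on a finger pad.
Only numpy, scipy, OpenCV 4.12 (cv2) and the standard library are available. Lean on these libraries where they do the work, as an engineer would, in place of code of your own. Each camera call takes 0.05 s, during which the arm holds its last target. There are 200 camera calls.

TASK

Lay the portafilter upside down (spouts up, as it lies now) on the sloping bed of the service stand, head against the bent-rod stop at the low end and handle pointing straight up the slope, and let go. Then swing the clamp arm fully round over the handle, turn the knob clockwise until the rubber foot just touches the handle, and tighten it a quarter turn more, no further. Leave the brush, milk pitcher and tamper where they stand.

Things in the scene. Friction and masses are not known exactly. Their poses are not given: they have to be found in the camera images.
- portafilter: steel portafilter, brown wooden handle, 209 mm long, 0.52 kg, lying upside down on its rim. Origin at the underside, at the handle's root: grip it there across the handle. Own +y: along the handle, which ends at 104 mm; round head (72 mm across, 34 mm high, spouts 44) centred at y = -68 mm. Handle 30 mm thick, resting like the head, its top 32 mm above the underside. Own z is up
- pf_head (a point): centre of the portafilter head's underside (the rim plane)
- service_stand: fixed dark steel stand on the worktop, with a bed sloping at 25 degrees; its yaw varies. Origin on the worktop straight below the head's seat; own x points level to the side where the bed rises, away from the robot; own y left, own z vertical
- clamp_bed: the stand's sloping rubber-faced bed. Origin on its face at the seat, where the head's centre belongs, 45 mm above the worktop. Own x up the slope (bed from -52 to 185 mm), y across to the left (+-55), z out of the face, leaning 25 degrees to the robot. A bent 12 mm rod, 44 mm from the seat, 17 mm high, stops the head on the low side. Clamp post (98 mm high) at x = 135, y = -105 mm
- clamp_arm (a joint): steel arm swinging on the post about the bed's z axis, rad. 0: points up the slope (knob at bed x = 240, y = -105 mm); pi/2, at its stop: lies across the bed, knob and foot over the handle (bed x = 135 to 138, y = 0). Starts between 0 and 0.45; stays where left (0.25 N m of friction). Knob and foot lie 105 mm from the post's axis
- knob_grip (a point): centre of the black eight-lobed round knob at the arm's end: 52 mm across, 28 mm high, axis square to the bed, gripped at any angle. Swing the arm by it or push the arm; a knob held without turning along with the arm turns the screw as much. 116 to 120 mm above the bed at the start: the height of post and arm varies by 4 mm
- clamp_knob (a joint): turn of the knob relative to the arm, rad: 0 at the start, grows clockwise from above (tightening), up to 5.8. Knob, screw and foot move down together 24 mm a turn (3.82 mm a rad). Needs about 0.1 N m; stays where left. From the start the foot needs 1.6 to 2.9 rad to touch the handle
- foot_face (a point): centre of the underside of the round rubber foot (28 mm across) below the knob
- clamp_foot (a joint): how far the foot is pushed in against its spring (1.5 N preload, 1.5 N a mm), m: 0 while it touches nothing, then 6 mm for each quarter turn after touching; end of travel 12 mm
- grouphead_brush: grey cleaning brush lying on the worktop, 195 mm long; leave alone
- milk_pitcher: small steel milk pitcher, 76 mm high; leave alone
- tamper: tamper, 91 mm high, with a wooden grip; leave alone
Mind the look-alikes: they are no part of the job. What is shaped like the portafilter but red is not meant.

How it is judged:
By the outcome, as a careful person would: the job done as asked, in the order asked, and still so for the second after the job is handed in, with the robot touching nothing.
It also fails if it takes over 72 s, if anything falls off the work surface, if the arm or the gripper's body presses on something with over 40 N, if the wrist force passes 120 N, or if a joint passes its speed limit or range.

## Working session

There is one attempt and no reset: what is moved stays moved. The work goes in short steps, Python scripts to look and compute and a shell command to move; the robot and the scene stay as the last step left them, time stands still between calls to the robot, and variables do not carry over. Pictures are saved under pics/ and viewed, at most 10 in all, crops included, and the job is handed in when it is done.

```bash
ls; mkdir -p pics; python3 - <<'E'
from station import telemetry, vision, robot
import cv2, numpy as np
print(telemetry.observe(), robot.grasp_offset)
for n in ("scene","top"):
    p,d=vision.capture(n); cv2.imwrite(f"pics/{n}0.png",p); np.save(f"pics/{n}0.npy",d)
    m=vision.camera_model(n); print(n,m["vertical_fov"],m["cx"],m["cy"],np.round(m["cam_to_world"],3).tolist(),(d>0).mean())
E
```

```text
pics
{'time_s': 0.0, 'joint_positions': array([-7.15684575e+01,  1.26756746e+01,  8.75267352e+01,  2.30832141e-04,
        7.99125449e+01, -7.22590940e+00]), 'dq': array([ 0.07718051, -0.03230704,  0.11223366, -0.08768982, -0.07463408,
       -0.09282163]), 'effort': array([-4.60605334e-04, -4.96897280e+01, -3.89399493e+01, -4.20490478e-04,
        1.09373499e-02,  9.45047049e-06]), 'tcp_pos': array([ 0.27038932, -0.5627248 ,  0.20068569]), 'orientation': array([-1.79885987e+02, -1.46845758e-02,  2.56573966e+01]), 'contact_force': array([0.29967875, 0.58580264, 0.66688559]), 'moment': array([ 0.01067864, -0.00236019,  0.00971222]), 'grip_force': 0.0, 'width': 0.9986981446816601} 0.0187
scene 44.91041657862415 321.55295355111616 193.33873295352916 [[-0.488, -0.472, 0.734, -0.489], [-0.873, 0.273, -0.405, 0.514], [-0.009, -0.838, -0.546, 0.975], [0.0, 0.0, 0.0, 1.0]] 0.99616015625
top 50.37816234077501 324.7764321609677 196.9997425570733 [[0.002, -0.993, 0.12, 0.395], [-1.0, 0.001, 0.026, -0.074], [-0.026, -0.12, -0.992, 1.605], [0.0, 0.0, 0.0, 1.0]] 0.99585546875
```

View pics/scene0.png

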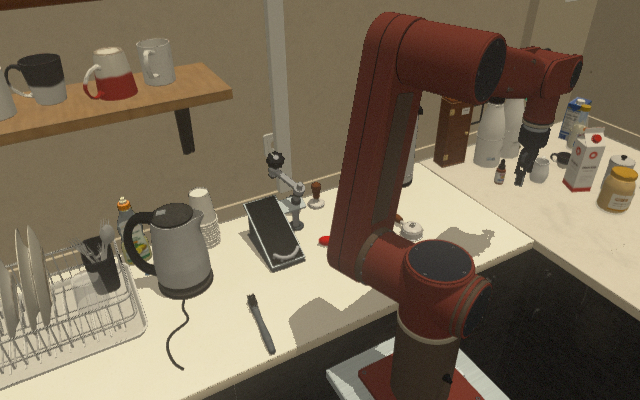

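View pics/top0.png

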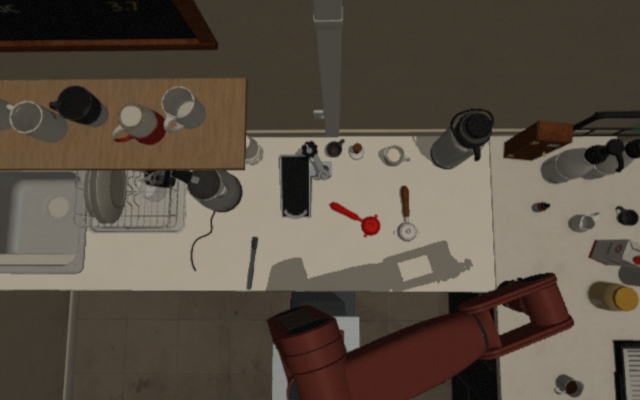

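The top view offers two look-alikes. The steel portafilter with the brown handle has its head at (407,231) and its handle at (405,200). The red one has its head at (371,226) and its handle at (345,212), and it isn't wanted. The tamper at (356,150) and the brush at (252,262) are different shapes. I choose the brown-handled one. The stand bed is at (295,185), the stop at (295,212), the post at about (322,172) and the knob at (310,148).

```bash
cat > h.py <<'E'
from station import telemetry, vision, robot
import cv2, numpy as np
from scipy.spatial.transform import Rotation as R
def rays(m,uv,h=400):
    f=h/2/np.tan(np.radians(m["vertical_fov"]/2)); uv=np.atleast_2d(uv).astype(float)
    d=np.c_[(uv[:,0]-m["cx"])/f,(uv[:,1]-m["cy"])/f,np.ones(len(uv))]
    T=np.array(m["cam_to_world"]); return T[:3,3],d@T[:3,:3].T
def onplane(m,uv,z):
    o,d=rays(m,uv); return o+d*((z-o[2])/d[:,2])[:,None]
def cloud(m,dep):
    v,u=np.mgrid[:400,:640]; o,d=rays(m,np.c_[u.ravel(),v.ravel()]); 
    return (o+d*dep.reshape(-1,1)).reshape(400,640,3)
def tri(m1,uv1,m2,uv2):
    o1,d1=rays(m1,uv1);o2,d2=rays(m2,uv2)
    A=np.c_[d1[0],-d2[0]];s=np.linalg.lstsq(A,o2-o1,rcond=None)[0]
    a,b=o1+s[0]*d1[0],o2+s[1]*d2[0]; return (a+b)/2,np.linalg.norm(a-b)
def delta(tgt_pos,tgt_R,pos,Rc):
    """shift in tool axes, rotvec in tool axes(deg)"""
    return Rc.T@(np.array(tgt_pos)-pos), np.degrees(R.from_matrix(Rc.T@tgt_R).as_rotvec())
def pose():
    s=telemetry.observe(); return s["tcp_pos"],R.from_euler("xyz",s["orientation"],degrees=True).as_matrix()
E
python3 - <<'E'
from h import *
m=vision.camera_model("top"); p=cv2.imread("pics/top0.png"); d=np.load("pics/top0.npy"); c=cloud(m,d)
hsv=cv2.cvtColor(p,cv2.COLOR_BGR2HSV)
for n,u,v in [("handle",405,187),("handle2",406,212),("head",407,231),("table",380,240),("bedtop",295,160),("bedlow",295,200),("knob",310,148),("post",322,172),("pitcher",393,155),("tamper",356,150),("dark",334,148),("redtip",332,206),("redhead",371,226)]:
    print(n,np.round(c[v,u],3),hsv[v,u])
cv2.imwrite("pics/crop0.png",cv2.resize(p[130:250,270:430],(800,600),interpolation=cv2.INTER_CUBIC))
E
```

```text
handle [ 0.622 -0.331  0.034] [ 10 171  64]
handle2 [ 0.529 -0.333  0.034] [ 11 196  74]
head [ 0.459 -0.335  0.033] [ 18  33 116]
table [ 0.426 -0.24  -0.003] [ 18  40 164]
bedtop [0.709 0.072 0.111] [15 32 16]
bedlow [0.572 0.076 0.05 ] [ 0  0 16]
knob [0.715 0.009 0.268] [15 12 83]
post [ 0.652 -0.027  0.182] [15 16 96]
pitcher [ 0.741 -0.288  0.043] [ 19  53 164]
tamper [ 0.751 -0.148  0.084] [ 10 183  64]
dark [ 0.777 -0.068  0.007] [ 6 62 41]
redtip [ 0.552 -0.06   0.024] [  1 249 118]
redhead [ 0.476 -0.203  0.046] [  1 207 144]
```

View pics/crop0.png

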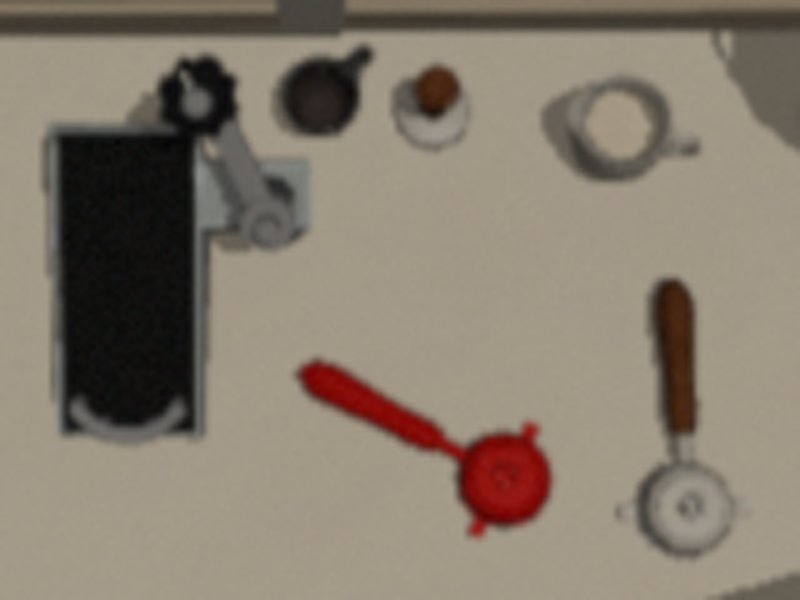

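The crop confirms the choice: a brown wooden handle with its tip at crop (672,285), and a steel head with spouts at crop (687,508). The clamp arm runs from the post at (268,222) to the knob at (197,97), beside the bed. The stop rod is at the low end, near (128,420).

```bash
python3 - <<'E'
from h import *
m=vision.camera_model("top"); p=cv2.imread("pics/top0.png"); d=np.load("pics/top0.npy"); c=cloud(m,d)
hsv=cv2.cvtColor(p,cv2.COLOR_BGR2HSV)
# handle
mk=np.zeros((400,640),bool); mk[180:222,395:415]=True
br=mk&(hsv[...,1]>110)&(hsv[...,2]<110)
v,u=np.nonzero(br); P=onplane(m,np.c_[u,v],0.025)[:,:2]; ce=P.mean(0); w,V=np.linalg.eigh(np.cov((P-ce).T)); a=V[:,1]*np.sign(V[0,1])
t=(P-ce)@a; print("handle n",len(u),"mean",ce,"dir",a,"yaw own y",np.degrees(np.arctan2(a[1],a[0])),"tip",ce+a*t.max(),"extent",t.min(),t.max())
# head via depth height
hd=np.zeros((400,640),bool); hd[215:250,385:430]=True
hd&=(c[...,2]>0.02)&(hsv[...,1]<110)
v,u=np.nonzero(hd); Q=c[v,u]; print("head",len(u),Q.mean(0),(Q.min(0)+Q.max(0))/2, np.median(Q[:,2]))
# bed
b=np.zeros((400,640),bool); b[150:225,272:316]=True
b&=(hsv[...,2]<40)&(c[...,2]>0.02)
n,l,s,_=cv2.connectedComponentsWithStats(b.astype(np.uint8)); k=1+np.argmax(s[1:,4]); v,u=np.nonzero(l==k); Q=c[v,u]
A=np.c_[Q[:,:2],np.ones(len(Q))]; co=np.linalg.lstsq(A,Q[:,2],rcond=None)[0]; g=co[:2]; r=Q[:,2]-A@co
print("bed n",len(u),"slope",np.degrees(np.arctan(np.hypot(*g))),"yaw",np.degrees(np.arctan2(g[1],g[0])),"rms",r.std())
rect=cv2.minAreaRect(Q[:,:2].astype(np.float32)*1000); print(rect, cv2.boxPoints(rect).tolist(), co)
E
```

```text
handle n 162 mean [ 0.57203583 -0.33104312] dir [0.99873392 0.05030467] yaw own y 2.8834624432287472 tip [ 0.62665671 -0.32829195] extent -0.05422004251378523 0.05469012115243333
head 283 [ 0.46189034 -0.33185807  0.05088824] [ 0.45491818 -0.22165964  0.8126442 ] 0.03440998419741925
bed n 1481 slope 58.078865716329744 yaw -88.70271910595606 rms 0.10176858831997644
((552.614013671875, 42.2314453125), (356.05523681640625, 161.843017578125), 11.927665710449219) [[361.7055358886719, 84.61164855957031], [395.1547546386719, -73.737060546875], [743.5224609375, -0.1487579345703125], [710.0732421875, 158.199951171875]] [ 0.03634261 -1.6048356   0.18420058]
```

```bash
python3 -m crank '[[0,0,0,0,0,7.1,0.085],[0,0,0,0,0,7.1,0.085],[0,0,0,0,0,7.1,0.085],[0.0285,-0.0241,0,0,0,0,0.085],[0.0285,-0.0241,0,0,0,0,0.085],[0.0285,-0.0241,0,0,0,0,0.085],[0.0285,-0.0241,0,0,0,0,0.085],[0.0285,-0.0241,0,0,0,0,0.085],[0.0285,-0.0241,0,0,0,0,0.085],[0.0285,-0.0241,0,0,0,0,0.085],[0.0285,-0.0241,0,0,0,0,0.085],[0.0285,-0.0241,0,0,0,1.5,0.085]]'; python3 - <<'E'
from h import *
m=vision.camera_model("wrist"); p,d=vision.capture("wrist"); cv2.imwrite("pics/w1.png",p); np.save("pics/w1.npy",d); np.save("pics/w1m.npy",m,allow_pickle=True)
print(pose(),np.round(m["cam_to_world"],3).tolist(),m["vertical_fov"])
m=vision.camera_model("top"); p=cv2.imread("pics/top0.png"); d=np.load("pics/top0.npy"); c=cloud(m,d)
hsv=cv2.cvtColor(p,cv2.COLOR_BGR2HSV)
b=np.zeros((400,640),bool); b[150:225,272:316]=True
b&=(hsv[...,2]<40)&(c[...,2]>0.02)&(c[...,2]<0.16)
b=cv2.morphologyEx(b.astype(np.uint8),cv2.MORPH_OPEN,np.ones((3,3)))
n,l,s,_=cv2.connectedComponentsWithStats(b); k=1+np.argmax(s[1:,4]); v,u=np.nonzero(l==k); Q=c[v,u]
for i in range(4):
    A=np.c_[Q[:,:2],np.ones(len(Q))]; co=np.linalg.lstsq(A,Q[:,2],rcond=None)[0]; r=Q[:,2]-A@co; Q=Q[abs(r)<2.5*r.std()+1e-4]
g=co[:2]
print("bed n",len(Q),"slope",np.degrees(np.arctan(np.hypot(*g))),"yaw",np.degrees(np.arctan2(g[1],g[0])),"rms",r.std(),co)
rect=cv2.minAreaRect(Q[:,:2].astype(np.float32)*1000); print(rect, cv2.boxPoints(rect).tolist())
E
```

```text
time_s: 1.1
tcp_pos: [0.5107, -0.3259, 0.2014]
orientation: [-180.0, 0.0, 2.9]
contact_force: [0.7, -0.4, 1.4]
width: 0.995
grip_force: 0.0
(array([ 0.51515944, -0.32055922,  0.20139309]), array([[ 0.99868546,  0.05118584,  0.00271154],
       [ 0.05117511, -0.99868213,  0.00388619],
       [ 0.00290689, -0.00374232, -0.99998877]])) [[0.051, -0.96, -0.274, 0.58], [-0.999, -0.049, -0.014, -0.323], [-0.0, 0.274, -0.962, 0.374], [0.0, 0.0, 0.0, 1.0]] 65.28163171878236
bed n 1373 slope 25.084383542105215 yaw -1.7982533620346166 rms 0.0034101600690046923 [ 0.46787137 -0.01468917 -0.21348018]
((619.9368286132812, 74.15858459472656), (94.1336898803711, 197.77139282226562), 89.5862045288086) [[520.7138061523438, 27.807125091552734], [718.4800415039062, 26.37881088256836], [719.1598510742188, 120.51004028320312], [521.3936157226562, 121.9383544921875]]
```

View pics/w1.png

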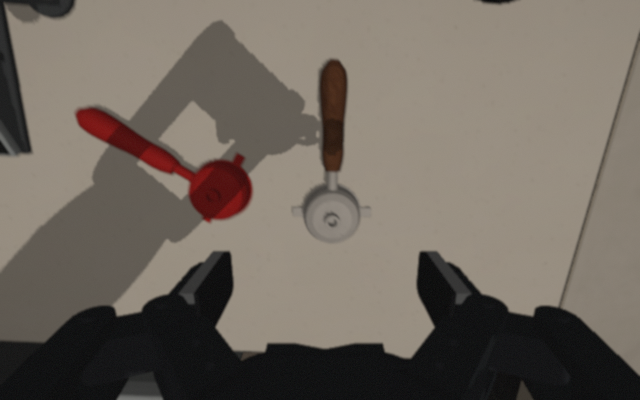

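The wrist view shows the brown handle from its tip at (334,62) to its root at (333,170), and the head centred at (332,214). The red one is at (220,190). Next I measure these.

```bash
python3 - <<'E'
from h import *
mw=np.load("pics/w1m.npy",allow_pickle=True).item(); p=cv2.imread("pics/w1.png"); c=cloud(mw,np.load("pics/w1.npy"))
hsv=cv2.cvtColor(p,cv2.COLOR_BGR2HSV)
k=np.zeros((400,640),bool); k[50:180,310:360]=True
br=k&(hsv[...,1]>110)&(hsv[...,2]<140)
v,u=np.nonzero(br); uc=[]
for r in range(v.min()+6,v.max()-3,4): uc.append(((u[v==r].min()+u[v==r].max())/2,r))
for z in (0.012,0.017,0.022):
    P=onplane(mw,uc,z); f=np.polyfit(P[:,0],P[:,1],1); print(z,"yaw",np.degrees(np.arctan(f[0])),"y at x",[(x,round(np.polyval(f,x),4)) for x in (.46,.52,.6)], "xrange tip/root",onplane(mw,[(334,v.min()),(333,v.max())],z)[:,0])
g=cv2.GaussianBlur(cv2.cvtColor(p,cv2.COLOR_BGR2GRAY),(3,3),0)
ci=cv2.HoughCircles(g[175:255,285:385],cv2.HOUGH_GRADIENT,1,40,param1=80,param2=12,minRadius=22,maxRadius=36); print(ci)
cx,cy=ci[0,0,:2]+[285,175]
for z in (0.02,0.034): print("head",z,onplane(mw,(cx,cy),z))
mt=vision.camera_model("top")
print("tip tri",tri(mw,(334,v.min()),mt,(404.5,186)),"head tri",tri(mw,(cx,cy),mt,(407.4,231.6)))
print("depth head/handle/table",c[214,320],c[150,333],c[300,330])
E
```

```text
0.012 yaw 2.491060919324413 y at x [(0.46, np.float64(-0.3369)), (0.52, np.float64(-0.3343)), (0.6, np.float64(-0.3309))] xrange tip/root [0.63210127 0.51438119]
0.017 yaw 2.491060919324455 y at x [(0.46, np.float64(-0.3368)), (0.52, np.float64(-0.3342)), (0.6, np.float64(-0.3307))] xrange tip/root [0.6313755 0.5152816]
0.022 yaw 2.4910609193244415 y at x [(0.46, np.float64(-0.3367)), (0.52, np.float64(-0.3341)), (0.6, np.float64(-0.3306))] xrange tip/root [0.63064972 0.516182  ]
[[[45.5 37.5 30.3]]]
head 0.02 [[ 0.46453147 -0.33553641  0.02      ]]
head 0.034 [[ 0.46908132 -0.33503102  0.034     ]]
tip tri (array([ 0.62725491, -0.32963348,  0.03322142]), np.float64(0.003495461531160065)) head tri (array([ 0.45847517, -0.33878152,  0.0047493 ]), np.float64(0.0057563347990739104))
depth head/handle/table [ 0.46697692 -0.32311305  0.03493708] [ 0.53983536 -0.333861    0.03088738] [ 3.32218338e-01 -3.42614016e-01 -1.15027044e-05]
```

```bash
python3 -m crank '[[0.008,0,0.03,0,0,0,0.085],[0,0,0.03,0,0,0,0.085],[0,0,0,0,0,0,0.085]]'; python3 - <<'E'
from h import *
print(pose())
t=telemetry.observe();print(t["joint_positions"])
P,M=pose(); print(M.T@(np.array([0.528,-0.3340,0.001])-P))
E
```

```text
time_s: 1.4
tcp_pos: [0.5147, -0.3238, 0.1346]
orientation: [-179.6, 0.5, 2.9]
contact_force: [-1.4, 2.3, -1.8]
width: 0.992
grip_force: 0.0
(array([ 0.51466903, -0.32376234,  0.13463671]), array([[ 0.99864813,  0.05121974, -0.00885698],
       [ 0.05128422, -0.99865805,  0.00721311],
       [-0.00847564, -0.00765758, -0.99993476]]))
[-3.95970606e+01  1.39984581e+01  9.32520533e+01 -5.21760152e-03
  7.34039490e+01  4.74665530e+01]
[0.01392058 0.01193007 0.13343608]
```

```bash
python3 -m crank '[[0.007,0.006,0.02,0,0,0,0.085],[0.006,0.006,0.02,0,0,0,0.085],[0,0,0.02,0,0,0,0.085],[0,0,0.02,0,0,0,0.085],[0,0,0,0,0,0,0.085],[0,0,0,0,0,0,0.085],[0,0,0,0,0,0,0.085]]'; python3 - <<'E'
from h import *
P,M=pose(); print(M.T@(np.array([0.528,-0.3340,0.001])-P))
E
```

```text
time_s: 1.98
tcp_pos: [0.532, -0.3394, 0.0636]
orientation: [179.9, -0.1, 2.8]
contact_force: [-0.1, -0.0, -0.1]
width: 0.997
grip_force: 0.0
[-0.00375839 -0.00567586  0.06258264]
```

```bash
python3 -m crank '[[-0.004,-0.0055,0.02,0,0,-0.2,0.085],[0,0,0.02,0,0,0,0.085],[0,0,0.015,0,0,0,0.085],[0,0,0.0075,0,0,0,0.085],[0,0,0,0,0,0,0.085],[0,0,0,0,0,0,0.085],[0,0,0,0,0,0,0.02],[0,0,0,0,0,0,0.02],[0,0,0,0,0,0,0.02],[0,0,0,0,0,0,0.02],[0,0,0,0,0,0,0.02],[0,0,0,0,0,0,0.02]]'
```

```text
time_s: 2.98
tcp_pos: [0.5272, -0.3333, -0.0005]
orientation: [180.0, -0.0, 3.1]
contact_force: [-1.0, -0.6, 1.0]
width: 0.229
grip_force: 0.0
```

```bash
python3 -m crank '[[0,0,0,0,0,0,0],[0,0,0,0,0,0,0],[0,0,0,0,0,0,0],[0,0,0,0,0,0,0]]'; python3 - <<'E'
from h import *
m=vision.camera_model("wrist"); p,d=vision.capture("wrist"); cv2.imwrite("pics/w2.png",p)
E
```

```text
time_s: 3.32
tcp_pos: [0.528, -0.334, 0.0006]
orientation: [179.9, -0.1, 3.1]
contact_force: [-1.1, 0.8, 6.0]
width: -0.002
grip_force: 2.9
```

View pics/w2.png

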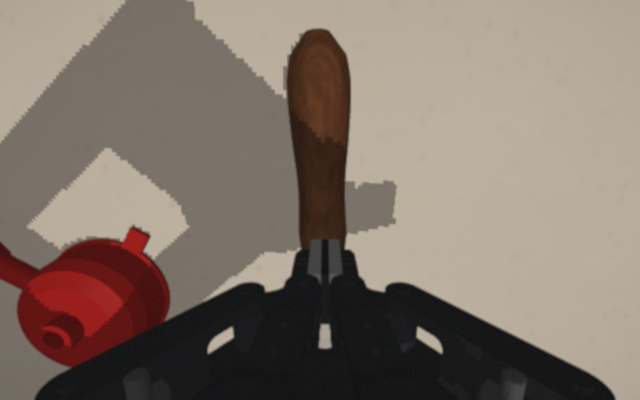

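The fingers are fully shut and empty, and the brown handle starts just beyond them at (322,245). It either slipped forward or I measured x short. I'll reopen, lift and re-measure.

```bash
python3 -m crank '[[0,0,0,0,0,0,0.085],[0,0,0,0,0,0,0.085],[0,0,0,0,0,0,0.085],[0,0,0,0,0,0,0.085],[0,0,0,0,0,0,0.085],[0,0,-0.03,0,0,0,0.085],[-0.01,0,-0.04,0,0,0,0.085],[-0.01,0,-0.04,0,0,0,0.085],[-0.01,0,-0.03,0,0,0,0.085],[0,0,0,0,0,0,0.085],[0,0,0,0,0,0,0.085],[0,0,0,0,0,0,0.085]]'; python3 - <<'E'
from h import *
m=vision.camera_model("wrist"); p,d=vision.capture("wrist"); cv2.imwrite("pics/w3.png",p); np.save("pics/w3.npy",d); np.save("pics/w3m.npy",m,allow_pickle=True)
hsv=cv2.cvtColor(p,cv2.COLOR_BGR2HSV)
br=(hsv[...,1]>110)&(hsv[...,2]<140)&(hsv[...,0]>5)&(hsv[...,0]<20); br[:, :230]=0; br[:,430:]=0
n,l,s,_=cv2.connectedComponentsWithStats(br.astype(np.uint8)); k=1+np.argmax(s[1:,4]); print(s[k])
v,u=np.nonzero(l==k); 
r=np.arange(v.min()+6,v.max()-3,4); uc=[((u[v==q].min()+u[v==q].max())/2,q) for q in r]
P=onplane(m,uc,0.017); f=np.polyfit(P[:,0],P[:,1],1); print("yaw",np.degrees(np.arctan(f[0])),[(x,round(np.polyval(f,x),4)) for x in (.46,.53,.6)],onplane(m,[(uc[0][0],v.min()),(uc[-1][0],v.max())],0.017)[:,:2])
print("rootwidth px",[(q,(v==q).sum()) for q in r[::4]])
mt=vision.camera_model("top"); p2,_=vision.capture("top"); h2=cv2.cvtColor(p2,cv2.COLOR_BGR2HSV)
br=np.zeros((400,640),bool); br[170:230,395:425]=1; br&=(h2[...,1]>110)&(h2[...,2]<110)&(h2[...,0]>4);v,u=np.nonzero(br); print("top",v.min(),v.max(),u[v<v.min()+3].mean(), pose()[0])
E
```

```text
time_s: 4.37
tcp_pos: [0.497, -0.3346, 0.1388]
orientation: [-180.0, 0.0, 3.0]
contact_force: [-0.1, 0.0, -0.7]
width: 0.996
grip_force: 0.0
[ 307   31   32  138 3499]
yaw 4.458525184696932 [(0.46, np.float64(-0.3385)), (0.53, np.float64(-0.3331)), (0.6, np.float64(-0.3276))] [[ 0.6314823  -0.32540719]
 [ 0.51433955 -0.33385302]]
rootwidth px [(np.int64(37), np.int64(17)), (np.int64(53), np.int64(31)), (np.int64(69), np.int64(32)), (np.int64(85), np.int64(29)), (np.int64(101), np.int64(26)), (np.int64(117), np.int64(23)), (np.int64(133), np.int64(24)), (np.int64(149), np.int64(24))]
top 186 229 402.8 [ 0.49641315 -0.3338983   0.13722851]
```

View pics/w3.png

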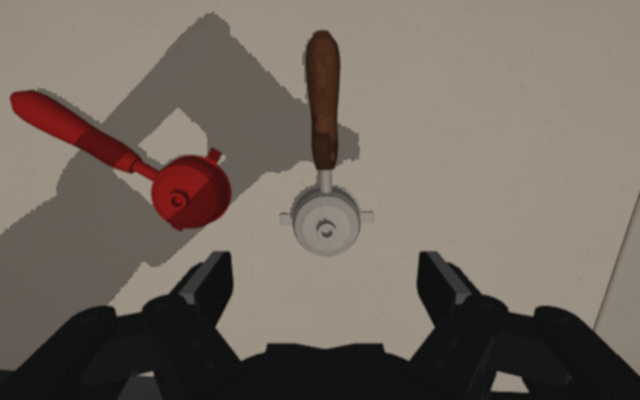

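```bash
python3 - <<'E'
from h import *
m=np.load("pics/w3m.npy",allow_pickle=True).item(); T=np.array(m["cam_to_world"]); print(np.round(T,3).tolist())
T2=T.copy(); T2[:3,3]+=np.array([0.528,-0.334,0.0006])-np.array([.4967,-.3342,.138]); m2=dict(m,cam_to_world=T2)
for z in (0.0,.017,.032): print(z,onplane(m2,[(319,30),(322,245)],z)[:,:2].tolist())
c=cloud(m,np.load("pics/w3.npy"))
f=lambda v,u:np.round(c[v,u-1:u+2].mean(0),4)
for v in (40,60,90,120,150,160,166,175,182): print(v,f(v,323 if v>100 else 321))
print("width at 140",np.round(c[140,300:350:4,2],3))
# finger in view
print("finger tip rays", onplane(m,[(230,255),(420,255)],0.138))
E
```

```text
[[0.054, -0.96, -0.274, 0.566], [-0.999, -0.052, -0.014, -0.331], [-0.0, 0.274, -0.962, 0.311], [0.0, 0.0, 0.0, 1.0]]
0.0 [[0.6362736922869328, -0.32606547000937974], [0.5197108095363668, -0.3336042721558391]]
0.017 [[0.6324424374572445, -0.3265510276286569], [0.5272677551898597, -0.33335328836312467]]
0.032 [[0.6290619184898725, -0.3269794608221368], [0.5339356484135298, -0.33313183207543545]]
40 [ 0.6223 -0.3252  0.0283]
60 [ 0.6068 -0.326   0.0309]
90 [ 0.5833 -0.3272  0.0305]
120 [ 0.5588 -0.3301  0.0297]
150 [ 0.5329 -0.3315  0.0313]
160 [ 0.5239 -0.332   0.0302]
166 [ 0.5183 -0.3323  0.0295]
175 [ 0.5088 -0.3327  0.0235]
182 [ 0.5021 -0.3331  0.0235]
width at 140 [ 0.001  0.    -0.     0.024  0.029  0.031  0.031  0.031  0.029  0.025
  0.001  0.001  0.   ]
finger tip rays [[ 0.47907955 -0.27831849  0.138     ]
 [ 0.48532359 -0.39357981  0.138     ]]
```

```bash
python3 -m crank '[[0.0165,0,0.04,0,0,-1,0.085],[0.0165,0,0.04,0,0,0,0.085],[0,0,0.03,0,0,0,0.085],[0,0,0.016,0,0,0,0.085],[0,0,0.002,0,0,0,0.085],[0,0,0,0,0,0,0.085],[0,0,0,0,0,0,0.04],[0,0,0,0,0,0,0.04],[0,0,0,0,0,0,0.04],[0,0,0,0,0,0,0.04]]';  python3 -m crank '[[0,0,0,0,0,0,0.026],[0,0,0,0,0,0,0.026],[0,0,0,0,0,0,0.026]]'; python3 - <<'E'
from h import *
p,d=vision.capture("wrist"); cv2.imwrite("pics/w4.png",p)
E
```

```text
time_s: 5.3
tcp_pos: [0.5299, -0.3337, 0.016]
orientation: [179.9, -0.1, 4.0]
contact_force: [0.4, 0.1, -0.9]
width: 0.477
grip_force: 0.0
time_s: 5.55
tcp_pos: [0.5291, -0.333, 0.0147]
orientation: [180.0, -0.0, 4.1]
contact_force: [-0.9, 0.2, 0.1]
width: 0.307
grip_force: 0.0
```

View pics/w4.png

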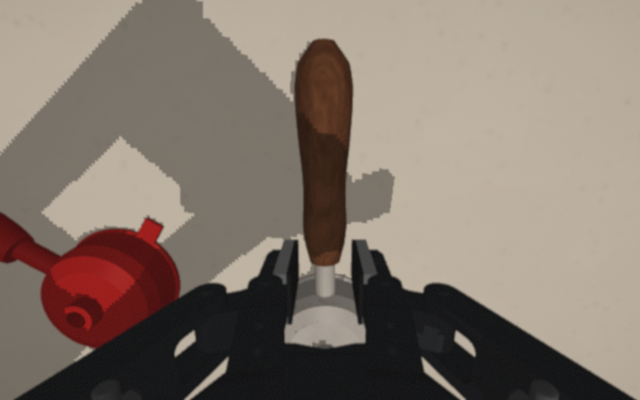

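The pads at columns 290 and 362 straddle the neck and the very root, and the wood ends at row 262. I'll move 12 mm toward the tip, lower a little and close.

```bash
python3 -m crank '[[0.006,0,0,0,0,0,0.04],[0.006,0,0.004,0,0,0,0.04],[0,0,0.006,0,0,0,0.04],[0,0,0,0,0,0,0.04],[0,0,0,0,0,0,0.0],[0,0,0,0,0,0,0.0],[0,0,0,0,0,0,0.0]]';  python3 -m crank '[[0,0,0,0,0,0,0],[0,0,0,0,0,0,0]]'
```

```text
time_s: 6.18
tcp_pos: [0.5408, -0.332, 0.0041]
orientation: [-180.0, 0.0, 4.1]
contact_force: [-0.4, 0.6, 0.8]
width: 0.053
grip_force: 0.0
time_s: 6.35
tcp_pos: [0.541, -0.3322, 0.0045]
orientation: [180.0, -0.0, 4.1]
contact_force: [0.2, 1.1, 0.6]
width: -0.001
grip_force: 0.0
```

```bash
python3 - <<'E'
from h import *
p,d=vision.capture("wrist"); m=vision.camera_model("wrist"); c=cloud(m,d)
s,ds=vision.capture("scene"); t,dt=vision.capture("top")
o=np.zeros((600,800,3),np.uint8); o[:300,:480]=cv2.resize(p,(480,300)); 
o[300:600,:400]=cv2.resize(s[160:280,340:500],(400,300)); o[300:600,400:800]=cv2.resize(t[160:280,330:490],(400,300))
cv2.imwrite("pics/w5.png",o)
for v in range(30,330,20): print(v,np.round(c[v,300:345:11],3).tolist())
E
```

```text
30 [[0.649, -0.312, 0.0], [0.649, -0.318, 0.001], [0.65, -0.323, 0.001], [0.65, -0.329, 0.0], [0.65, -0.335, 0.0]]
50 [[0.639, -0.313, 0.002], [0.64, -0.318, -0.001], [0.64, -0.324, 0.001], [0.641, -0.33, 0.001], [0.641, -0.335, -0.001]]
70 [[0.63, -0.313, 0.001], [0.628, -0.32, 0.021], [0.628, -0.325, 0.023], [0.629, -0.33, 0.021], [0.632, -0.336, -0.0]]
90 [[0.619, -0.315, 0.024], [0.619, -0.321, 0.029], [0.619, -0.326, 0.029], [0.619, -0.331, 0.028], [0.62, -0.336, 0.026]]
110 [[0.61, -0.316, 0.026], [0.61, -0.321, 0.029], [0.61, -0.326, 0.03], [0.611, -0.331, 0.03], [0.611, -0.336, 0.028]]
130 [[0.601, -0.317, 0.027], [0.601, -0.322, 0.03], [0.602, -0.327, 0.032], [0.602, -0.332, 0.031], [0.602, -0.337, 0.028]]
150 [[0.591, -0.317, 0.026], [0.592, -0.322, 0.03], [0.592, -0.328, 0.03], [0.593, -0.333, 0.03], [0.593, -0.338, 0.027]]
170 [[0.581, -0.317, 0.024], [0.582, -0.323, 0.029], [0.583, -0.328, 0.031], [0.583, -0.333, 0.03], [0.583, -0.339, 0.026]]
190 [[0.57, -0.318, 0.022], [0.572, -0.324, 0.028], [0.573, -0.329, 0.03], [0.573, -0.334, 0.028], [0.573, -0.34, 0.025]]
210 [[0.553, -0.317, 0.001], [0.562, -0.324, 0.029], [0.563, -0.33, 0.03], [0.563, -0.335, 0.028], [0.562, -0.341, 0.024]]
230 [[0.54, -0.318, 0.001], [0.551, -0.325, 0.028], [0.552, -0.33, 0.029], [0.553, -0.336, 0.029], [0.551, -0.342, 0.023]]
250 [[0.546, -0.32, 0.042], [0.552, -0.326, 0.053], [0.551, -0.331, 0.051], [0.551, -0.335, 0.051], [0.548, -0.341, 0.043]]
270 [[0.547, -0.322, 0.062], [0.551, -0.326, 0.07], [0.551, -0.331, 0.069], [0.551, -0.335, 0.068], [0.548, -0.34, 0.061]]
290 [[0.551, -0.323, 0.083], [0.552, -0.327, 0.085], [0.545, -0.331, 0.073], [0.553, -0.334, 0.086], [0.553, -0.338, 0.086]]
310 [[0.557, -0.325, 0.103], [0.555, -0.328, 0.1], [0.535, -0.332, 0.071], [0.544, -0.335, 0.083], [0.558, -0.337, 0.103]]
```

View pics/w5.png

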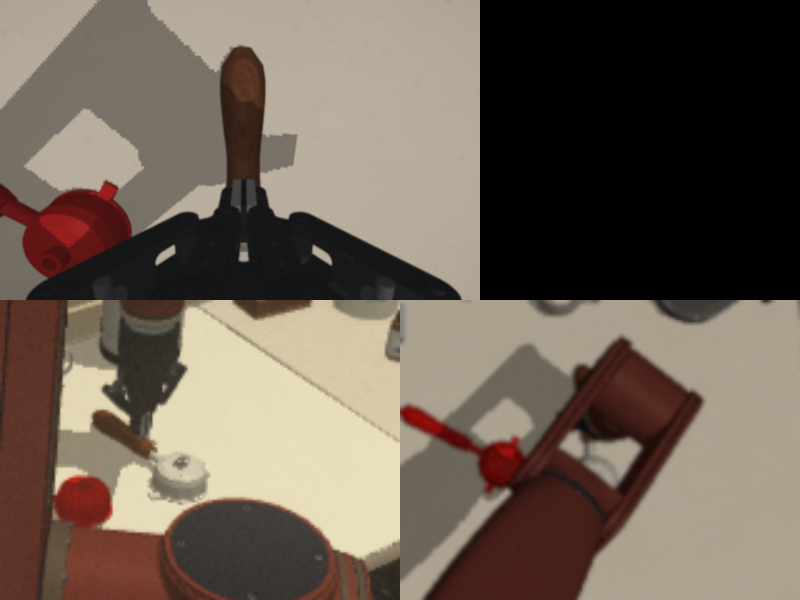

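The depth image shows the shut fingers at z of about 0.035 or more, on top of the handle (z 0.030), while the TCP reads 0.0045. So the tips sit about 31 mm higher than reported. The 6 N at z = 0.0006 was them resting on the handle. I'll open, back up 10 mm in x, and descend about 32 mm while watching the force.

```bash
python3 -m crank '[[0,0,-0.005,0,0,0,0.085],[-0.005,0,0,0,0,0,0.085],[-0.005,0,0,0,0,0,0.085],[0,0,0,0,0,0,0.085],[0,0,0.01,0,0,0,0.085],[0,0,0.01,0,0,0,0.085],[0,0,0.005,0,0,0,0.085],[0,0,0,0,0,0,0.085]]';  python3 -m crank '[[0,0,0.005,0,0,0,0.04],[0,0,0.004,0,0,0,0.04],[0,0,0,0,0,0,0.04],[0,0,0,0,0,0,0.04]]';  python3 -m crank '[[0,0,0.003,0,0,0,0.04],[0,0,0,0,0,0,0.01],[0,0,0,0,0,0,0.01],[0,0,0,0,0,0,0],[0,0,0,0,0,0,0]]'
```

```text
time_s: 7.17
tcp_pos: [0.5293, -0.3314, -0.0185]
orientation: [-179.8, 0.2, 4.1]
contact_force: [0.5, 0.2, 0.4]
width: 0.991
grip_force: 0.0
time_s: 7.5
tcp_pos: [0.5308, -0.3326, -0.025]
orientation: [-180.0, 0.0, 4.1]
contact_force: [-0.1, 0.1, -0.4]
width: 0.475
grip_force: 0.0
time_s: 7.92
tcp_pos: [0.5309, -0.3327, -0.0276]
orientation: [180.0, -0.0, 4.1]
contact_force: [0.2, 0.7, 0.4]
width: 0.262
grip_force: 58.7
```

Gripped, with a width of 22 mm and a force of 59 N. I'll lift, draw back, and carry it to the stand on the low side, clear of the knob.

```bash
python3 -m crank '[[0,0,-0.01,0,0,0,0],[0,0,-0.02,0,0,0,0],[0,0,-0.03,0,0,0,0],[-0.01,0,-0.03,0,0,1,0],[-0.01,0,-0.03,0,0,1,0],[-0.01,0,-0.03,0,0,1,0],[-0.01,0,-0.02,0,0,1,0],[-0.01,0,-0.02,0,0,1,0],[-0.01,0,-0.01,0,0,0.9,0],[0,-0.02,0,0,0,0,0],[0,-0.03,0,0,0,0,0],[0,-0.03,0,0,0,0,0]]';  python3 -m crank '[[0,-0.035,0,0,0,0,0],[0,-0.035,0,0,0,0,0],[0,-0.035,0,0,2,0,0],[0,-0.035,0,0,3,0,0],[0,-0.035,0,0,4,0,0],[0,-0.035,0,0,4,0,0],[0,-0.035,0,0,4,0,0],[0,-0.03,0,0,4,0,0],[0,-0.03,0,0,4,0,0],[0,-0.02,0,0,0,0,0],[0,0,0,0,0,0,0],[0,0,0,0,0,0,0]]'; python3 - <<'E'
from h import *
m=vision.camera_model("wrist"); p,d=vision.capture("wrist"); cv2.imwrite("pics/w6.png",p); np.save("pics/w6.npy",d); np.save("pics/w6m.npy",m,allow_pickle=True)
print(pose())
E
```

```text
time_s: 8.92
tcp_pos: [0.4728, -0.2539, 0.1724]
orientation: [-180.0, 0.0, -2.0]
contact_force: [1.0, 0.9, -4.3]
width: 0.265
grip_force: 59.3
time_s: 9.92
tcp_pos: [0.4828, 0.0717, 0.1717]
orientation: [180.0, -24.9, -1.6]
contact_force: [0.1, -0.3, -4.5]
width: 0.26
grip_force: 59.7
(array([0.48333119, 0.07080912, 0.17203899]), array([[ 9.06310514e-01, -3.04543321e-02,  4.21513683e-01],
       [-2.74204640e-02, -9.99536054e-01, -1.32587585e-02],
       [ 4.21721911e-01,  4.58451425e-04, -9.06725107e-01]]))
```

View pics/w6.png

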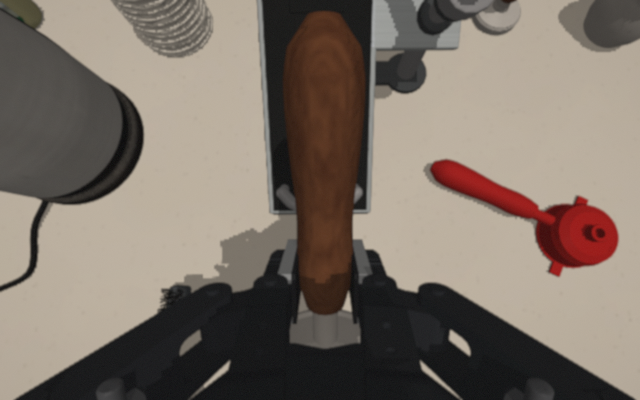

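The view shows the portafilter held with its handle over the bed. The bed edges run (262,0)–(272,212) on the left and (375,0)–(370,212) on the right. The rod ends show at (285,192) and (360,192), and the post base is at (410,45). I'll fit the bed from this view.

```bash
python3 - <<'E'
from h import *
m=np.load("pics/w6m.npy",allow_pickle=True).item(); d=np.load("pics/w6.npy"); c=cloud(m,d); p=cv2.imread("pics/w6.png"); g=cv2.cvtColor(p,cv2.COLOR_BGR2GRAY)
k=np.zeros((400,640),bool); k[5:185,266:284]=1; k[5:185,364:371]=1
Q=c[k&(g<40)&(d>0.1)]; Q=Q[(Q[:,2]>0.02)&(Q[:,2]<.16)]
for i in range(5):
    A=np.c_[Q[:,:2],np.ones(len(Q))]; co=np.linalg.lstsq(A,Q[:,2],rcond=None)[0]; r=Q[:,2]-A@co; Q=Q[abs(r)<2.5*r.std()+1e-4]
print(len(Q),r.std(),co,"slope",np.degrees(np.arctan(np.hypot(*co[:2]))),"yaw",np.degrees(np.arctan2(co[1],co[0])))
n=np.array([-co[0],-co[1],1]);n0=co[2]; 
def onbed(uv):
    o,dd=rays(m,uv); t=(n0-o@n)/(dd@n); return o+dd*t[:,None]
# subpixel side edges by strongest gradient between frame and worktop
gx=cv2.Sobel(cv2.GaussianBlur(g,(3,3),0).astype(np.float32),cv2.CV_32F,1,0)
L=[];Rr=[]
for v in range(90,206,6):
    L.append((255+np.argmin(gx[v,255:272+3]),v)); Rr.append((364+np.argmax(gx[v,364:384]),v))
print(L[::4],Rr[::4])
PL,PR=onbed(L),onbed(Rr)
for P in (PL,PR):
    f=np.polyfit(P[:,0],P[:,1],1); r=P[:,1]-np.polyval(f,P[:,0]); P2=P[abs(r)<.003]; f=np.polyfit(P2[:,0],P2[:,1],1); print("edge yaw",np.degrees(np.arctan(f[0])),"y@.55",np.polyval(f,.55),"y@.65",np.polyval(f,.65),len(P2))
gy=cv2.Sobel(g.astype(np.float32),cv2.CV_32F,0,1)
col=[200+np.argmax(gy[200:222,u]) for u in (280,288,352,362)]; print("low edge rows",col, onbed([(280,col[0]),(362,col[3])]))
mt=vision.camera_model("top")
print("tri corners",tri(m,(272,212),mt,(282.6,216.6)),tri(m,(370,212),mt,(310.4,217)))
E
```

```text
3367 0.0007972500115278136 [ 0.46609546 -0.008695   -0.21423859] slope 24.993829504869947 yaw -1.0687272847302072
[(np.int64(267), 90), (np.int64(268), 114), (np.int64(269), 138), (np.int64(271), 162), (np.int64(272), 186)] [(np.int64(369), 90), (np.int64(368), 114), (np.int64(368), 138), (np.int64(367), 162), (np.int64(366), 186)]
edge yaw -1.0177047873113807 y@.55 0.12471034641369838 y@.65 0.12293392965517788 20
edge yaw -1.0315222542688627 y@.55 0.025727244825573307 y@.65 0.023926704323778927 20
low edge rows [np.int64(210), np.int64(210), np.int64(214), np.int64(209)] [[0.51666184 0.11822038 0.02554722]
 [0.51526243 0.03035191 0.02565898]]
tri corners (array([0.5078239 , 0.11742461, 0.08108968]), np.float64(0.0004263756263478701)) (array([0.51175927, 0.02088652, 0.01959922]), np.float64(0.0015117741671242762))
```

```bash
cat >> h.py <<'E'
S=np.array([.5576,.0751,.045]); BR=R.from_euler("zy",[-1.05,-25],degrees=True)  # placeholder order fixed below
BR=(R.from_euler("z",-1.05,degrees=True)*R.from_euler("y",-25,degrees=True)).as_matrix()
TR=BR@np.diag([1,-1,-1.])
def bed(P): return BR.T@(np.array(P)-S)
def goto(b,Rt=TR):
    P,M=pose(); s,r=delta(S+BR@np.array(b),Rt,P,M); return np.round(s,4),np.round(r,2)
E
python3 - <<'E'
from h import *
P,M=pose(); print("bed coords now",bed(P)); print(goto([.074,0,-.0276+.04]))
# two-view check of head in scene camera
p,d=vision.capture("scene"); cv2.imwrite("pics/s7.png",cv2.resize(p[130:290,220:380],(600,600)))
E
```

```text
bed coords now [-0.01353884 -0.00565113  0.14648528]
(array([ 0.0876, -0.0073,  0.134 ]), array([ 0.32,  0.06, -0.62]))
```

```bash
python3 -m crank '[[0.015,-0.003,0,0.3,0,-0.6,0],[0.025,-0.004,0,0,0,0,0],[0.025,0,0,0,0,0,0],[0.0226,0,0.01,0,0,0,0],[0,0,0.03,0,0,0,0],[0,0,0.03,0,0,0,0],[0,0,0.025,0,0,0,0],[0,0,0.015,0,0,0,0],[0,0,0,0,0,0,0],[0,0,0,0,0,0,0]]'; python3 - <<'E'
from h import *
print(goto([.072,0,-.0276]))
p,d=vision.capture("scene"); q=cv2.resize(p[160:290,200:360],(800,600)[:2]); cv2.imwrite("pics/s8.png",q)
E
```

```text
time_s: 10.85
tcp_pos: [0.6094, 0.0732, 0.1079]
orientation: [-180.0, -24.8, -1.3]
contact_force: [-0.5, 0.2, -4.6]
width: 0.264
grip_force: 59.8
(array([-0.0013, -0.0011,  0.0628]), array([ 0.1 ,  0.22, -0.22]))
```

View pics/s8.png

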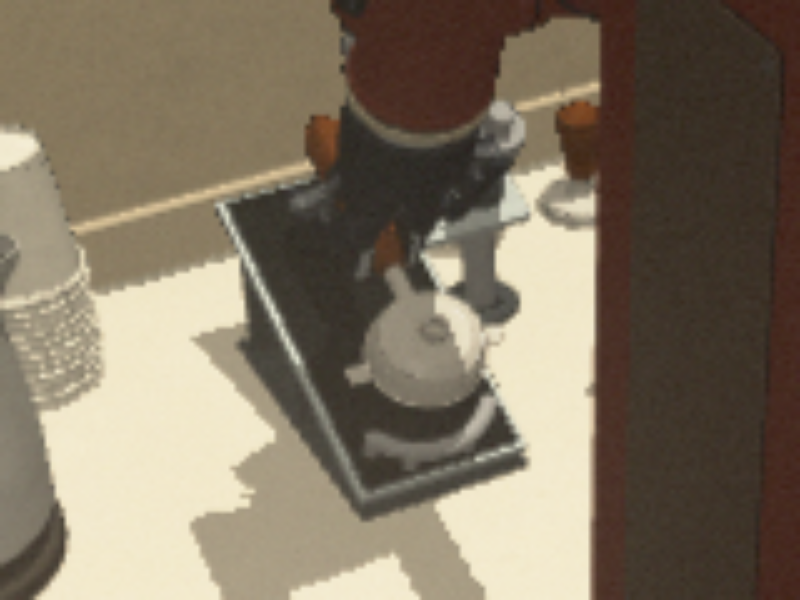

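The scene view shows the head hovering above the seat, just up-slope of the bent rod at (430,440), with the handle pointing up the slope. That was my tenth picture, so I work by numbers from here. Descending.

```bash
python3 -m crank '[[0.001,-0.001,0.015,0.1,0.2,-0.2,0],[0,0,0.02,0,0,0,0],[0,0,0.012,0,0,0,0],[0,0,0.006,0,0,0,0],[0,0,0,0,0,0,0],[0,0,0,0,0,0,0]]'; python3 -m crank '[[0,0,0.003,0,0,0,0],[0,0,0.002,0,0,0,0],[0,0,0,0,0,0,0],[0,0,0,0,0,0,0]]'; python3 - <<'E'
from h import *
print(goto([.072,0,-.0276]), BR.T@telemetry.observe()["contact_force"])
p,d=vision.capture("scene"); np.save("pics/s9.npy",d); cv2.imwrite("pics/s9.png",p)
E
```

```text
time_s: 11.4
tcp_pos: [0.6341, 0.0751, 0.0633]
orientation: [-180.0, -25.3, -1.0]
contact_force: [0.1, -0.2, -4.8]
width: 0.258
grip_force: 59.8
time_s: 11.73
tcp_pos: [0.636, 0.0753, 0.0582]
orientation: [-180.0, -25.3, -1.0]
contact_force: [-0.3, 0.3, -4.2]
width: 0.258
grip_force: 59.8
(array([-0.0047,  0.0016,  0.0064]), array([-0.07, -0.26,  0.08])) [-2.05480816  0.30900163 -3.68041317]
```

```bash
python3 -m crank '[[-0.002,0.0015,0.002,0,-0.25,0,0],[0,0,0.002,0,0,0,0],[0,0,0,0,0,0,0],[0,0,0,0,0,0,0]]'; python3 -m crank '[[0,0,0.0015,0,0,0,0],[0,0,0,0,0,0,0],[0,0,0,0,0,0,0]]';python3 - <<'E'
from h import *
print(goto([.072,0,-.0276]), BR.T@telemetry.observe()["contact_force"])
E
python3 -m crank '[[0,0,0.0015,0,0,0,0],[0,0,0,0,0,0,0],[0,0,0,0,0,0,0]]';python3 - <<'E'
from h import *
print(goto([.072,0,-.0276]), BR.T@telemetry.observe()["contact_force"], telemetry.observe()["moment"])
E
```

```text
time_s: 12.12
tcp_pos: [0.6355, 0.0737, 0.053]
orientation: [-180.0, -24.9, -1.0]
contact_force: [-0.3, -0.0, -3.0]
width: 0.262
grip_force: 59.9
time_s: 12.37
tcp_pos: [0.6363, 0.0738, 0.0518]
orientation: [-180.0, -25.0, -1.0]
contact_force: [-0.3, -0.2, -0.9]
width: 0.262
grip_force: 60.0
(array([-0.0022,  0.0001,  0.0005]), array([-0.06,  0.03,  0.08])) [-0.69954957 -0.21146173 -0.68533689]
time_s: 12.62
tcp_pos: [0.6367, 0.0738, 0.0513]
orientation: [-180.0, -25.0, -0.9]
contact_force: [-9.0, -1.4, 8.0]
width: 0.262
grip_force: 61.5
(array([-0.0024,  0.0001, -0.0002]), array([-0.06,  0.05,  0.1 ])) [-4.74585966 -1.55373293 11.01809129] [-0.19136795  0.97391726 -0.12419072]
```

```bash
cat > f.py <<'E'
from h import *
print(goto([.070,0,-.0276]), np.round(BR.T@telemetry.observe()["contact_force"],1))
E
python3 -m crank '[[0,0,-0.0014,0,0,0,0],[-0.001,0,0,0,0,0,0],[-0.001,0,0,0,0,0,0],[0,0,0,0,0,0,0],[0,0,0,0,0,0,0]]'; python3 f.py; python3 -m crank '[[-0.001,0,0,0,0,0,0],[-0.001,0,0,0,0,0,0],[0,0,0,0,0,0,0],[0,0,0,0,0,0,0]]'; python3 f.py
```

```text
time_s: 13.03
tcp_pos: [0.6341, 0.0738, 0.0504]
orientation: [-180.0, -24.9, -1.0]
contact_force: [-0.0, -0.4, -2.4]
width: 0.26
grip_force: 60.1
(array([-0.0016,  0.0001,  0.0002]), array([-0.06,  0.08,  0.09])) [-1.  -0.4 -2.2]
time_s: 13.37
tcp_pos: [0.6323, 0.0738, 0.0497]
orientation: [-180.0, -24.9, -1.0]
contact_force: [-0.4, -0.2, -2.3]
width: 0.263
grip_force: 60.1
(array([0.0003, 0.0001, 0.0003]), array([-0.06,  0.08,  0.08])) [-1.3 -0.2 -1.9]
```

```bash
python3 -m crank '[[-0.001,0,0,0,0,0,0],[-0.001,0,0,0,0,0,0],[0,0,0,0,0,0,0],[0,0,0,0,0,0,0]]'; python3 f.py; python3 -m crank '[[-0.001,0,0,0,0,0,0],[0,0,0,0,0,0,0],[0,0,0,0,0,0,0]]'; python3 f.py
```

```text
time_s: 13.7
tcp_pos: [0.631, 0.0738, 0.0493]
orientation: [-180.0, -25.0, -1.0]
contact_force: [2.0, 0.9, -3.0]
width: 0.26
grip_force: 60.0
(array([0.0017, 0.    , 0.0005]), array([-0.06,  0.01,  0.08])) [ 0.6  1.  -3.5]
time_s: 13.95
tcp_pos: [0.6308, 0.0738, 0.0495]
orientation: [-180.0, -25.1, -1.0]
contact_force: [4.4, 0.7, -1.8]
width: 0.257
grip_force: 59.9
(array([0.0018, 0.0001, 0.0008]), array([-0.07, -0.07,  0.08])) [ 3.2  0.8 -3.5]
```

Stop felt (about +4.5 N) where predicted. Setting down, releasing and backing off.

```bash
python3 -m crank '[[0,0,0.0008,0,0,0,0],[0,0,0,0,0,0,0],[0,0,0,0,0,0,0.05],[0,0,0,0,0,0,0.05],[0,0,0,0,0,0,0.05],[0,0,0,0,0,0,0.05],[0,0,-0.005,0,0,0,0.05],[0,0,-0.015,0,0,0,0.05],[0,0,-0.03,0,0,0,0.05],[0,0,-0.035,0,0,0,0.05],[0,0,-0.035,0,0,0,0.05],[0,0,-0.03,0,0,0,0.05]]'; python3 -m crank '[[-0.02,0,-0.02,0,0,0,0.085],[-0.03,0,-0.02,0,0,0,0.085],[-0.02,0,-0.02,0,0,0,0.085],[-0.01,0,0,0,0,0,0.085],[0,0,0,0,0,0,0.085],[0,0,0,0,0,0,0.085]]'; python3 - <<'E'
from h import *
P,M=pose(); print("bed",bed(P),telemetry.observe()["joint_positions"])
m=vision.camera_model("wrist"); p,d=vision.capture("wrist"); np.save("pics/w10.npy",d); np.save("pics/w10m.npy",m,allow_pickle=True); cv2.imwrite("pics/w10.png",p)
c=cloud(m,d); B=(c-S)@BR; hsv=cv2.cvtColor(p,cv2.COLOR_BGR2HSV)
ok=(d>0.1)
# handle
br=ok&(hsv[...,1]>110)&(hsv[...,0]<22)&(hsv[...,0]>4)&(B[...,2]<.045)&(B[...,2]>.005)&(abs(B[...,1])<.04)&(B[...,0]>-.01)
b=B[br]; xs=np.arange(.05,.17,.015); print("handle n",len(b),"xmax",np.percentile(b[:,0],99.5),[(round(x,3),round((b[abs(b[:,0]-x)<.004][:,1].min()+b[abs(b[:,0]-x)<.004][:,1].max())/2,4),round(np.percentile(b[abs(b[:,0]-x)<.004][:,2],95),4)) for x in xs])
hd=ok&(hsv[...,1]<90)&(B[...,2]>.025)&(B[...,2]<.04)&(np.hypot(B[...,0],B[...,1])<.05); b=B[hd]; print("head",len(b),b.min(0),b.max(0)) if len(b) else 0
# knob/arm region
kn=ok&(B[...,2]>.085)&(B[...,2]<.16)&(B[...,1]<-.02)&(B[...,1]>-.18)&(B[...,0]>.08)&(B[...,0]<.29); b=B[kn]; print("arm",len(b), b.min(0),b.max(0))
gr=(hsv[...,2]<60)&kn; 
v,u=np.nonzero(kn); print("px",u.min(),u.max(),v.min(),v.max())
for x in np.arange(.1,.28,.02):
    q=b[abs(b[:,0]-x)<.01]
    if len(q): print(round(x,2),len(q),np.round([q[:,1].min(),q[:,1].max(),np.median(q[:,2]),q[:,2].max()],4))
E
```

```text
time_s: 14.95
tcp_pos: [0.566, 0.0749, 0.186]
orientation: [-180.0, -25.0, -1.0]
contact_force: [0.7, -0.2, 0.8]
width: 0.587
grip_force: 0.0
time_s: 15.45
tcp_pos: [0.4691, 0.0765, 0.205]
orientation: [-180.0, -25.0, -1.0]
contact_force: [0.1, 0.5, -0.2]
width: 0.998
grip_force: 0.0
bed [-0.01262988 -0.00020215  0.18246072] [ 5.39238805e-02 -3.24112549e+01  1.30002758e+02 -4.71894864e-01
  5.73768392e+01  9.11691961e+01]Traceback (most recent call last):
  File "<stdin>", line 8, in <module>
    return umr_minimum(a, axis, None, out, keepdims, initial, where)
ValueError: zero-size array to reduction operation minimum which has no identity
```

```bash
cat > an.py <<'E'
from h import *
import sys
def load(n): return np.load(f"pics/{n}m.npy",allow_pickle=True).item(),np.load(f"pics/{n}.npy"),cv2.imread(f"pics/{n}.png")
def show(n):
    m,d,p=load(n); c=cloud(m,d); B=(c-S)@BR; hsv=cv2.cvtColor(p,cv2.COLOR_BGR2HSV); ok=d>0.1
    br=ok&(hsv[...,1]>110)&(hsv[...,0]<22)&(hsv[...,0]>4)&(B[...,2]<.05)&(B[...,2]>.005)&(abs(B[...,1])<.05)&(B[...,0]>-.01)
    b=B[br]; print("handle n",len(b))
    if len(b):
        print("x",np.percentile(b[:,0],[.5,99.5]))
        for x in np.arange(.05,.18,.02):
            q=b[abs(b[:,0]-x)<.005]
            if len(q): print(round(x,3),np.round([(q[:,1].min()+q[:,1].max())/2,np.ptp(q[:,1]),np.percentile(q[:,2],95)],4))
    hd=ok&(hsv[...,1]<90)&(B[...,2]>.025)&(B[...,2]<.04)&(np.hypot(B[...,0],B[...,1])<.05); b=B[hd]
    if len(b): print("head",len(b),np.percentile(b,1,0),np.percentile(b,99,0))
    kn=ok&(B[...,2]>.07)&(B[...,2]<.16)&(B[...,1]<.05)&(B[...,1]>-.18)&(B[...,0]>.07)&(B[...,0]<.29); b=B[kn]
    print("arm",len(b)); v,u=np.nonzero(kn)
    if len(b):
        print("px",u.min(),u.max(),v.min(),v.max())
        for x in np.arange(.08,.29,.02):
            q=b[abs(b[:,0]-x)<.01]
            if len(q)>3: print(round(x,2),len(q),np.round([*np.percentile(q[:,1],[2,98]),np.median(q[:,2]),np.percentile(q[:,2],98)],4))
if __name__=="__main__": show(sys.argv[1])
E
python3 an.py w10; python3 - <<'E'
from h import *
m=vision.camera_model("top"); p,d=vision.capture("top"); cv2.imwrite("pics/t10.png",p);np.save("pics/t10.npy",d);np.save("pics/t10m.npy",m,allow_pickle=True)
m=vision.camera_model("scene"); p,d=vision.capture("scene"); cv2.imwrite("pics/s10.png",p);np.save("pics/s10.npy",d);np.save("pics/s10m.npy",m,allow_pickle=True)
E
python3 an.py t10; python3 an.py s10
```

```text
handle n 3041
x [0.05351908 0.15581718]
0.05 [0.     0.0176 0.0289]
0.07 [-0.      0.0235  0.0315]
0.09 [0.0001 0.0231 0.0309]
0.11 [0.0006 0.0257 0.0312]
0.13 [0.0006 0.0293 0.032 ]
0.15 [0.0007 0.0287 0.032 ]
head 2677 [-0.03157844 -0.0305012   0.02533353] [0.02776561 0.0290778  0.03598879]
arm 1455
px 431 483 0 34
0.12 814 [-0.1186 -0.0884  0.0817  0.0989]
0.14 641 [-0.1216 -0.086   0.0824  0.1007]
handle n 239
x [0.05466618 0.17063714]
0.05 [0.0016 0.0142 0.0281]
0.07 [-0.0012  0.027   0.0366]
0.09 [0.0016 0.0214 0.0357]
0.11 [0.0007 0.0215 0.0334]
0.13 [0.0012 0.0289 0.0362]
0.15 [0.0006 0.0285 0.035 ]
0.17 [-0.0099  0.0338  0.0279]
head 242 [-0.04131339 -0.0304507   0.02534057] [0.04189055 0.03152081 0.03980878]
arm 399
px 301 328 141 179
0.12 15 [-0.1169 -0.0917  0.0827  0.089 ]
0.14 68 [-0.1212 -0.0871  0.0845  0.1067]
0.16 44 [-0.1149 -0.0831  0.0799  0.0879]
0.18 39 [-0.097  -0.0726  0.0796  0.0862]
0.2 27 [-0.0867 -0.052   0.0786  0.1315]
0.22 77 [-0.0829 -0.0375  0.1334  0.1381]
0.24 97 [-0.0828 -0.0371  0.133   0.1387]
0.26 32 [-0.072  -0.0452  0.1291  0.1385]
handle n 267
x [0.05324089 0.16694999]
0.05 [0.0018 0.0105 0.0332]
0.07 [-0.0012  0.0255  0.0367]
0.09 [0.0001 0.0219 0.0334]
0.11 [-0.0003  0.0238  0.0364]
0.13 [0.0002 0.0242 0.0392]
0.15 [0.0005 0.0256 0.0361]
0.17 [-0.0074  0.0261  0.0289]
head 364 [-0.04467828 -0.03579836  0.02519109] [0.04127747 0.03401356 0.0396825 ]
arm 389
px 266 287 151 183
0.18 28 [-0.0882 -0.0695  0.0782  0.0845]
0.2 76 [-0.087  -0.0481  0.0824  0.1336]
0.22 173 [-0.0845 -0.0368  0.1263  0.1392]
0.24 98 [-0.0837 -0.0352  0.1338  0.1396]
0.26 13 [-0.0712 -0.0457  0.1323  0.1367]
```

The portafilter lies straight, with |y| ≤ 0.7 mm along the handle and the head at the seat. The knob centre is at about bed (0.230, -0.060), with its top at about 0.134, so the arm stands at about 0.44 rad. I'll go above the knob, turning the wrist so that a single grip covers both the swing and the tightening.

```bash
python3 -m crank '[[0.02,0.005,0,0,0,0,0.085],[0.035,0.0085,0.004,0,0,0,0.085],[0.037,0.0095,0.0045,0,0,0,0.085],[0.038,0.0095,0.0045,0,0,0,0.085],[0.038,0.0095,0.0045,0,0,0,0.085],[0.0376,0.0095,0.0045,0,0,0,0.085],[0.037,0.0085,0.0055,0,0,0,0.085],[0,0,0,0,0,-7.1,0.085],[0,0,0,0,0,-7.1,0.085],[0,0,0,0,0,-7.1,0.085],[0,0,0,0,0,-7.1,0.085],[0,0,0,0,0,-7.1,0.085]]' ; python3 -m crank '[[0,0,0,0,0,-7.1,0.085],[0,0,0,0,0,-7.1,0.085],[0,0,0,0,0,-7.1,0.085],[0,0,0,0,0,-7.1,0.085],[0,0,0,0,0,-7.1,0.085],[0,0,0,0,0,-7.1,0.085],[0,0,0,0,0,-7.1,0.085],[0,0,0,0,0,-7.1,0.085],[0,0,0,0,0,-7.1,0.085],[0,0,0,0,0,-7.1,0.085],[0,0,0,0,0,-7.1,0.085],[0,0,0,0,0,-7.1,0.085]]' ; python3 -m crank '[[0,0,0,0,0,-7.1,0.085],[0,0,0,0,0,-7.1,0.085],[0,0,0,0,0,-7.1,0.085],[0,0,0,0,0,-7.1,0.085],[0,0,0,0,0,-7.1,0.085],[0,0,0,0,0,0,0.085],[0,0,0,0,0,0,0.085]]'; cat >> h.py <<'E'
def st():
    P,M=pose(); s=telemetry.observe(); K=BR.T@M; print("t",round(s["time_s"],2),"bed",np.round(bed(P),4),"tool x ang in bed",round(float(np.degrees(np.arctan2(K[1,0],K[0,0]))),2),"tilt",np.round(K[:,2],3),"j",np.round(s["joint_positions"],1),"F",np.round(BR.T@s["contact_force"],1),"Mz",np.round(BR.T@s["moment"],2),"w",round(s["width"],3),"g",round(s["grip_force"],1))
def tool(b):
    P,M=pose(); return np.round(M.T@(S+BR@np.array(b)-P),4)
E
python3 - <<'E'
from h import *
st(); m=vision.camera_model("wrist"); p,d=vision.capture("wrist"); np.save("pics/w11.npy",d); np.save("pics/w11m.npy",m,allow_pickle=True); cv2.imwrite("pics/w11.png",p)
E
python3 an.py w11
```

```text
time_s: 16.6
tcp_pos: [0.7003, 0.0123, 0.28]
orientation: [164.9, -19.9, 37.5]
contact_force: [-0.5, 0.6, 0.1]
width: 0.999
grip_force: 0.0
time_s: 17.6
tcp_pos: [0.7002, 0.0123, 0.2803]
orientation: [158.4, 12.5, 117.7]
contact_force: [0.2, -0.1, 1.4]
width: 0.995
grip_force: 0.0
time_s: 18.18
tcp_pos: [0.6999, 0.0124, 0.2806]
orientation: [169.3, 22.6, 152.9]
contact_force: [0.1, -0.5, -0.4]
width: 0.994
grip_force: 0.0
t 18.18 bed [ 0.2296 -0.0601  0.1529] tool x ang in bed 156.05 tilt [-0.003  0.001 -1.   ] j [ -6.7   0.4  95.9   2.9  59.  -72.7] F [-0.  -0.5 -0.4] Mz [-0.03  0.19 -0.04] w 0.994 g 0.0
handle n 3208
x [0.0769494  0.16850491]
0.07 [-0.0119  0.0009  0.0234]
0.09 [-0.0002  0.0235  0.0309]
0.11 [-0.0004  0.025   0.0311]
0.13 [-0.0002  0.0286  0.0322]
0.15 [0.     0.0293 0.0319]
0.17 [-0.0002  0.0168  0.025 ]
arm 8893
px 197 366 91 260
0.12 477 [-0.1192 -0.0884  0.0819  0.0993]
0.14 1415 [-0.1214 -0.0865  0.0827  0.101 ]
0.16 834 [-0.1128 -0.0805  0.0779  0.0827]
0.18 723 [-0.0971 -0.0708  0.0777  0.0792]
0.2 1097 [-0.0866 -0.0484  0.0783  0.1308]
0.22 2219 [-0.0833 -0.0366  0.1315  0.1335]
0.24 1858 [-0.0824 -0.0356  0.1319  0.1337]
0.26 270 [-0.0722 -0.0459  0.1307  0.1328]
```

```bash
python3 -m crank '[[0,0,0.02,0,0,0,0.085],[0,0,0.025,0,0,0,0.085],[0,0,0.02,0,0,0,0.085],[0,0,0.01,0,0,0,0.085],[0,0,0.004,0,0,0,0.085],[0,0,0,0,0,0,0.085],[0,0,0,0,0,0,0.045],[0,0,0,0,0,0,0.03],[0,0,0,0,0,0,0.03],[0,0,0,0,0,0,0.03]]'; python3 - <<'E'
from h import *
st()
E
```

```text
time_s: 19.07
tcp_pos: [0.7335, 0.0122, 0.2127]
orientation: [169.3, 22.8, 153.1]
contact_force: [-3.4, 0.9, 4.7]
width: 0.587
grip_force: 61.4
t 19.07 bed [ 0.2313 -0.0597  0.0772] tool x ang in bed 156.28 tilt [ 0.002  0.001 -1.   ] j [ -6.3   7.4  95.9   2.9  51.7 -72.9] F [-1.1  0.9  5.7] Mz [ 0.02  0.28 -0.01] w 0.587 g 61.4
```

```bash
python3 -m crank '[[0.0072,0.0057,0,0,0,-5,0.03],[0.0072,0.0057,0,0,0,-5,0.03],[0.0072,0.0057,0,0,0,-5,0.03],[0.0072,0.0057,0,0,0,-5,0.03],[0.0072,0.0057,0,0,0,-5,0.03],[0.0072,0.0057,0,0,0,-5,0.03],[0,0,0,0,0,0,0.03],[0,0,0,0,0,0,0.03]]'; python3 - <<'E'
from h import *
st(); P,_=pose(); v=bed(P)[:2]-[.135,-.105]; print(np.degrees(np.arctan2(v[1],v[0])),np.hypot(*v))
E
```

```text
time_s: 19.73
tcp_pos: [0.7014, 0.0547, 0.1972]
orientation: [-177.2, 24.9, -174.2]
contact_force: [-6.6, 1.4, 6.2]
width: 0.589
grip_force: 62.1
t 19.73 bed [ 0.195  -0.0178  0.077 ] tool x ang in bed -173.75 tilt [ 0.     0.002 -1.   ] j [ -2.3   4.3 101.    0.8  49.7 -97.9] F [-3.4  1.3  8.4] Mz [0.13 0.84 0.04] w 0.589 g 62.1
55.47052746235033 0.10583991237000756
```

```bash
python3 -m crank '[[0.0072,0.0057,0,0,0,-5,0.03],[0.0072,0.0057,0,0,0,-5,0.03],[0.0072,0.0057,0,0,0,-5,0.03],[0.0072,0.0057,0,0,0,-5,0.03],[0.0072,0.0057,-0.001,0,0,-5,0.03],[0.0072,0.0057,-0.001,0,0,-5,0.03],[0.005,0.004,0,0,0,-3.5,0.03],[0,0,0,0,0,0,0.03],[0,0,0,0,0,0,0.03]]'; python3 - <<'E'
from h import *
st(); P,_=pose(); v=bed(P)[:2]-[.135,-.105]; print(np.degrees(np.arctan2(v[1],v[0])),np.hypot(*v))
E
```

```text
time_s: 20.48
tcp_pos: [0.6485, 0.0731, 0.1728]
orientation: [-163.5, 18.9, -138.6]
contact_force: [1.2, -1.7, -3.4]
width: 0.586
grip_force: 64.3
t 20.48 bed [ 0.1364 -0.0004  0.0774] tool x ang in bed -140.29 tilt [-0.001  0.    -1.   ] j [  -0.3   -1.3  109.4   -0.4   46.9 -128.8] F [-0.3 -1.6 -3.6] Mz [-0.43  0.08  0.06] w 0.586 g 64.3
89.22194226736117 0.10464212429504946
```

```bash
python3 -m crank '[[0.0012,0.001,0,0,0,-0.5,0.03],[0.0012,0.001,0,0,0,-0.5,0.03],[0,0,0,0,0,0,0.03],[0,0,0,0,0,0,0.03]]'; python3 - <<'E'
from h import *
st(); P,_=pose(); v=bed(P)[:2]-[.135,-.105]; print(np.degrees(np.arctan2(v[1],v[0])),np.hypot(*v))
E
```

```text
time_s: 20.82
tcp_pos: [0.6481, 0.073, 0.1729]
orientation: [-162.9, 18.9, -137.5]
contact_force: [12.0, -3.2, -7.4]
width: 0.59
grip_force: 64.5
t 20.82 bed [ 0.1361 -0.0004  0.0776] tool x ang in bed -139.3 tilt [ 0.004  0.    -1.   ] j [  -0.3   -1.5  109.8   -0.4   46.6 -129.8] F [  7.8  -3.  -11.8] Mz [-0.5  -1.14  0.04] w 0.59 g 64.5
89.38207441458421 0.1045848977067907
```

The arm is at its stop (89.4°, 8 N), and the knob hasn't turned relative to it. I'll release the knob, back off and tilt, so the wrist depth camera can measure the gap between the foot and the handle.

```bash
python3 -m crank '[[-0.001,-0.0008,0.0013,0,0,0,0.03],[0,0,0,0,0,0,0.085],[0,0,0,0,0,0,0.085],[0,0,0,0,0,0,0.085],[0,0,-0.01,0,0,0,0.085],[0,0,-0.02,0,0,0,0.085],[0,0,-0.02,0,0,0,0.085],[0.02,0,0,0,-5,0,0.085],[0.02,0,0,0,-5,0,0.085],[0.017,0,0,0,-5,0,0.085],[0,0,0,0,-5,0,0.085],[0,0,0,0,-5,0,0.085]]'; python3 -m crank '[[0,0,0,0,0,0,0.085],[0,0,0,0,0,0,0.085]]'; cat > foot.py <<'E'
from h import *
import sys
n=sys.argv[1]
st(); m=vision.camera_model("wrist"); p,d=vision.capture("wrist"); np.save(f"pics/{n}.npy",d); np.save(f"pics/{n}m.npy",m,allow_pickle=True); cv2.imwrite(f"pics/{n}.png",p)
c=cloud(m,d); B=(c-S)@BR; hsv=cv2.cvtColor(p,cv2.COLOR_BGR2HSV)
r=np.hypot(B[...,0]-.1365,B[...,1]); k=(d>.1)&(r<.04)&(B[...,2]>.005)&(B[...,2]<.15)
print(k.sum())
for z in np.arange(.01,.145,.003):
    q=k&(abs(B[...,2]-z)<.0015)
    if q.sum()>2: print(round(z,3),q.sum(),"r",np.round(np.percentile(r[q],[5,50,95]),3),"hsv",np.median(hsv[q],0).astype(int))
E
python3 foot.py w12
```

```text
time_s: 21.82
tcp_pos: [0.588, 0.0902, 0.2149]
orientation: [-158.1, 38.3, -133.2]
contact_force: [-0.1, 1.2, 0.1]
width: 0.996
grip_force: 0.0
time_s: 21.98
tcp_pos: [0.5883, 0.0914, 0.2156]
orientation: [-158.0, 38.2, -132.9]
contact_force: [-0.0, -0.5, -0.5]
width: 0.991
grip_force: 0.0
t 21.98 bed [0.0997 0.0169 0.1417] tool x ang in bed -141.48 tilt [ 0.291  0.178 -0.94 ] j [  -7.9  -24.6  131.    26.1   35.4 -153.6] F [-0.2 -0.5 -0.4] Mz [-0.07  0.29  0.08] w 0.991 g 0.0
7953
0.013 3 r [0.015 0.02  0.037] hsv [ 9 95 51]
0.016 17 r [0.015 0.02  0.031] hsv [ 10 109  61]
0.019 56 r [0.015 0.02  0.036] hsv [ 10 128  66]
0.022 125 r [0.014 0.02  0.038] hsv [ 10 143  70]
0.025 214 r [0.012 0.021 0.038] hsv [ 10 144  71]
0.028 400 r [0.011 0.025 0.039] hsv [ 10 143  72]
0.031 352 r [0.01  0.02  0.037] hsv [ 10 144  75]
0.04 13 r [0.013 0.013 0.014] hsv [ 10 122  58]
0.043 78 r [0.012 0.013 0.014] hsv [ 9 60 42]
0.046 89 r [0.01  0.012 0.014] hsv [12 10 70]
0.049 101 r [0.01  0.011 0.013] hsv [ 12  11 105]
0.052 15 r [0.009 0.01  0.011] hsv [ 15  11 100]
0.064 40 r [0.016 0.016 0.017] hsv [10 11 94]
0.067 109 r [0.016 0.017 0.037] hsv [10 11 88]
0.07 134 r [0.016 0.019 0.038] hsv [10 11 89]
0.073 131 r [0.016 0.018 0.037] hsv [10 11 90]
0.076 358 r [0.016 0.025 0.039] hsv [ 12  12 127]
0.079 509 r [0.016 0.026 0.039] hsv [ 12  12 172]
0.082 346 r [0.007 0.014 0.016] hsv [ 12  11 111]
0.106 55 r [0.022 0.023 0.026] hsv [15 13 81]
0.109 173 r [0.023 0.025 0.027] hsv [18 18 41]
0.112 185 r [0.023 0.025 0.027] hsv [120  20  26]
0.115 206 r [0.023 0.025 0.027] hsv [120  20  26]
0.118 207 r [0.023 0.025 0.027] hsv [120  19  26]
0.121 218 r [0.023 0.025 0.027] hsv [120  19  25]
0.124 225 r [0.023 0.025 0.027] hsv [120  19  26]
0.127 281 r [0.022 0.025 0.027] hsv [120  20  26]
0.13 1342 r [0.012 0.022 0.026] hsv [135  12  40]
0.133 1970 r [0.004 0.015 0.021] hsv [120  12  42]
```

```bash
cat > gap.py <<'E'
from an import *
m,d,p=load(sys.argv[1]); c=cloud(m,d); B=(c-S)@BR; r=np.hypot(B[...,0]-.1365,B[...,1])
k=(d>.1)&(r>.011)&(r<.0155)&(B[...,2]>.026)&(B[...,2]<.060)
f=k&(B[...,2]>.035); print("foot z pct",np.round(np.percentile(B[f][:,2],[0,1,3,6,10]),4), f.sum())
v,u=np.nonzero(f); lo=[]
for cc in range(u.min(),u.max()+1):
    q=B[v[u==cc],cc,2]
    if len(q)>3: lo.append(q.min())
print("per column min",np.round(np.sort(lo),4))
h=(d>.1)&(abs(B[...,0]-.125)<.045)&(abs(B[...,1])<.03)&(B[...,2]<.036)&(B[...,2]>.02)
for x in (.10,.11,.115,.12,.15,.155,.16):
    q=B[h&(abs(B[...,0]-x)<.003)]
    if len(q)>5: print(x,len(q),np.round(np.percentile(q[:,2],[90,98]),4),q[np.argmax(q[:,2]),1])
kt=(d>.1)&(r<.02)&(B[...,2]>.128); print("knob top",np.round(np.percentile(B[kt][:,2],[10,50,90]),4))
k2=(d>.1)&(r<.03)&(B[...,2]>.110); q=B[k2]; print("knob xy",(np.percentile(q[:,:2],1,0)+np.percentile(q[:,:2],99,0))/2)
E
python3 gap.py w12
```

```text
foot z pct [0.0392 0.0401 0.0409 0.0416 0.0421] 227
per column min [0.0392 0.0396 0.04   0.0406 0.0407 0.0408 0.0409 0.0409 0.0412 0.0412
 0.0413 0.0415 0.0416 0.0416 0.0417 0.0417 0.0419 0.0419 0.042  0.0421
 0.0421 0.0422 0.0422 0.0422 0.0422 0.0429 0.0431 0.0432 0.044 ]
0.1 173 [0.0301 0.0309] -0.0030478122726995817
0.11 181 [0.0305 0.0311] -0.0010285514619233316
0.115 181 [0.0309 0.0316] 0.0019498243244982173
0.12 178 [0.0311 0.0318] -0.003321986448603691
0.15 19 [0.0261 0.0263] -0.011155928455226479
knob top [0.1313 0.132  0.1329]
knob xy [ 0.13339473 -0.00134769]
```

The gap is about 8.9 mm (foot face 0.0405, handle top 0.0317), which gives touch at about 2.33 rad. That agrees with the knob height. Going back to regrip the knob.

```bash
python3 -m crank '[[0,0,0,0,5,0,0.085],[0,0,0,0,5,0,0.085],[-0.017,0,0,0,5,0,0.085],[-0.02,0,0,0,5,0,0.085],[-0.02,0,0,0,5,0,0.085],[0,0,0,0,0,0,0.085],[0,0,0,0,0,0,0.085],[0,0,0,0,0,0,0.085]]'; python3 - <<'E'
from h import *
st(); print("to knob",tool([.136,0,.076]))
P,M=pose(); K=BR.T@M; a=np.arctan2(K[1,0],K[0,0]); Rt=TR@R.from_euler("z",-a).as_matrix(); print(goto([.136,0,.076],Rt))
E
```

```text
time_s: 22.7
tcp_pos: [0.6278, 0.1251, 0.237]
orientation: [-162.4, 14.9, -142.2]
contact_force: [-0.1, 0.0, 0.1]
width: 0.992
grip_force: 0.0
t 22.7 bed [0.1439 0.0513 0.1447] tool x ang in bed -142.51 tilt [-0.045 -0.082 -0.996] j [   9.    -2.9  103.3   -9.9   58.6 -112.9] F [-0.1  0.   0.1] Mz [ 0.01  0.2  -0.07] w 0.992 g 0.0
to knob [ 0.0315 -0.0331  0.073 ]
(array([ 0.0315, -0.0331,  0.073 ]), array([-2.14, -4.89,  0.09]))
```

```bash
python3 -m crank '[[0.015,-0.015,0,-1,-2.4,0,0.085],[0.012,-0.013,0,-1.1,-2.5,0,0.085],[0,0,0,0,0,0,0.085],[0,0,0,0,0,0,0.085],[0,0,0,0,0,0,0.085]]'; cat > kg.py <<'E'
from h import *
import sys
st(); P,M=pose(); K=BR.T@M; a=np.arctan2(K[1,0],K[0,0]); Rt=TR@R.from_euler("z",-a).as_matrix(); print(goto([.136,0,float(sys.argv[1])],Rt))
E
python3 kg.py .076
```

```text
time_s: 23.12
tcp_pos: [0.6217, 0.0857, 0.2393]
orientation: [-164.0, 19.7, -140.8]
contact_force: [0.2, -0.2, -0.3]
width: 0.995
grip_force: 0.0
t 23.12 bed [0.14   0.0118 0.1491] tool x ang in bed -142.57 tilt [ 0.004 -0.001 -1.   ] j [   1.3   -8.5  108.8   -1.3   54.5 -124.6] F [ 0.1 -0.2 -0.3] Mz [-0.02  0.22  0.05] w 0.995 g 0.0
(array([ 0.0105, -0.0067,  0.0731]), array([-0.18,  0.12, -0.  ]))
```

```bash
python3 -m crank '[[0.0105,-0.0067,0,-0.2,0.1,0,0.085],[0,0,0.02,0,0,0,0.085],[0,0,0.025,0,0,0,0.085],[0,0,0.02,0,0,0,0.085],[0,0,0.008,0,0,0,0.085],[0,0,0,0,0,0,0.085],[0,0,0,0,0,0,0.085]]'; python3 kg.py .076;  python3 -m crank '[[0,0,0,0,0,0,0.055],[0,0,0,0,0,0,0.03],[0,0,0,0,0,0,0.03],[0,0,0,0,0,0,0.03],[0,0,0,0,0,0,0.03]]'; python3 kg.py .076
```

```text
time_s: 23.7
tcp_pos: [0.6488, 0.0752, 0.1709]
orientation: [-164.3, 19.6, -140.7]
contact_force: [0.1, -0.2, 0.7]
width: 0.99
grip_force: 0.0
t 23.7 bed [0.1358 0.0018 0.0755] tool x ang in bed -142.41 tilt [-0.001  0.002 -1.   ] j [-1.000e-01 -1.100e+00  1.094e+02 -4.000e-01  4.670e+01 -1.265e+02] F [ 0.4 -0.2  0.6] Mz [-0.01  0.25  0.03] w 0.99 g 0.0
(array([ 0.001 , -0.0016, -0.0005]), array([ 0.13, -0.  , -0.  ]))
time_s: 24.12
tcp_pos: [0.6499, 0.0743, 0.1733]
orientation: [-164.1, 19.7, -140.7]
contact_force: [-4.5, -1.6, 5.9]
width: 0.587
grip_force: 61.0
t 24.12 bed [0.1379 0.0009 0.0773] tool x ang in bed -142.45 tilt [ 0.002  0.001 -1.   ] j [  -0.2   -1.2  109.4   -0.4   46.7 -126.5] F [-1.6 -1.7  7.2] Mz [-0.24  0.42 -0.01] w 0.587 g 61.0
(array([0.0021, 0.0005, 0.0013]), array([-0.04,  0.15, -0.  ]))
```

```bash
python3 -m crank '[[0,0,-0.0005,0,0,7,0.03],[0,0,0.0005,0,0,7,0.03],[0,0,0.0005,0,0,7,0.03],[0,0,0.0005,0,0,7,0.03],[0,0,0.0005,0,0,7,0.03],[0,0,0.0005,0,0,7,0.03],[0,0,0.0005,0,0,7,0.03],[0,0,0.0005,0,0,7,0.03],[0,0,0.0005,0,0,7,0.03],[0,0,0.0005,0,0,7,0.03],[0,0,0.0004,0,0,7,0.03],[0,0,0.0004,0,0,7,0.03]]'; python3 kg.py .076
```

```text
time_s: 25.12
tcp_pos: [0.6521, 0.0735, 0.1684]
orientation: [161.1, 16.9, 129.3]
contact_force: [0.8, -4.3, 0.7]
width: 0.584
grip_force: 63.7
t 25.12 bed [1.378e-01 1.000e-04 7.190e-02] tool x ang in bed 133.22 tilt [ 0.002 -0.    -1.   ] j [ -0.3  -0.6 109.3  -0.5  46.1 -42.2] F [ 1.1 -4.3  0.3] Mz [-0.77 -0.02  0.06] w 0.584 g 63.7
(array([ 0.0011, -0.0014, -0.0041]), array([0.1 , 0.11, 0.  ]))
```

```bash
python3 -m crank '[[0,0,0.0005,0,0,7,0.03],[0,0,0.0005,0,0,7,0.03],[0,0,0.0005,0,0,7,0.03],[0,0,0.0005,0,0,7,0.03],[0,0,0.0005,0,0,7,0.03],[0,0,0.0005,0,0,7,0.03],[0,0,0.0004,0,0,7,0.03],[0,0,0.0004,0,0,7,0.03],[0,0,0.0004,0,0,7,0.03],[0,0,0,0,0,0,0.03],[0,0,0,0,0,0,0.03]]'; python3 kg.py .076
```

```text
time_s: 26.03
tcp_pos: [0.6534, 0.0732, 0.1644]
orientation: [156.2, -8.1, 71.2]
contact_force: [-2.5, -5.7, 3.1]
width: 0.586
grip_force: 64.0
t 26.03 bed [ 1.373e-01 -1.000e-04  6.770e-02] tool x ang in bed 70.52 tilt [ 0.001 -0.001 -1.   ] j [ -0.3  -0.2 109.3  -0.5  45.8  20.5] F [-0.9 -5.8  3.8] Mz [-0.98  0.24 -0.06] w 0.586 g 64.0
(array([-0.0003, -0.0013, -0.0083]), array([ 0.09, -0.  , -0.  ]))
```

```bash
python3 -m crank '[[0,0,0.0005,0,0,7,0.03],[0,0,0.0005,0,0,7,0.03],[0,0,0.0005,0,0,7,0.03],[0,0,0.0005,0,0,7,0.03],[0,0,0.0005,0,0,7,0.03],[0,0,0.0004,0,0,7,0.03],[0,0,0.0004,0,0,7,0.03],[0,0,0,0,0,0,0.03],[0,0,0,0,0,0,0.03]]'; python3 kg.py .076;  python3 -m crank '[[0,0,0,0,0,0,0.085],[0,0,0,0,0,0,0.085],[0,0,0,0,0,0,0.085],[0,0,-0.01,0,0,0,0.085],[0,0,-0.025,0,0,0,0.085],[0,0,-0.025,0,0,0,0.085],[0,0,0,0,0,-7,0.085],[0,0,0,0,0,-7,0.085],[0,0,0,0,0,-7,0.085],[0,0,0,0,0,-7,0.085],[0,0,0,0,0,-7,0.085],[0,0,0,0,0,-7,0.085]]'; python3 kg.py .1217
```

```text
time_s: 26.78
tcp_pos: [0.6545, 0.0734, 0.1613]
orientation: [170.3, -23.2, 22.5]
contact_force: [-4.5, -4.6, 4.3]
width: 0.587
grip_force: 64.3
t 26.78 bed [0.1369 0.     0.0644] tool x ang in bed 21.53 tilt [ 0.001 -0.    -1.   ] j [ -0.3   0.2 109.3  -0.5  45.5  69.5] F [-2.2 -4.7  5.8] Mz [-0.95  0.47 -0.09] w 0.587 g 64.3
(array([-0.0009, -0.0003, -0.0116]), array([ 0.03, -0.03, -0.  ]))
time_s: 27.78
tcp_pos: [0.6287, 0.0752, 0.2149]
orientation: [157.3, -10.8, 65.1]
contact_force: [0.5, 0.5, 0.2]
width: 1.0
grip_force: 0.0
t 27.78 bed [0.1362 0.0014 0.1239] tool x ang in bed 63.91 tilt [-0.     0.002 -1.   ] j [-1.000e-01 -6.500e+00  1.096e+02 -4.000e-01  5.180e+01  2.710e+01] F [ 0.5  0.5 -0. ] Mz [ 0.05  0.23 -0.01] w 1.0 g 0.0
(array([-0.0014,  0.0004,  0.0022]), array([-0.05, -0.09,  0.  ]))
```

```bash
python3 -m crank '[[0,0,0,0,0,-7,0.085],[0,0,0,0,0,-7,0.085],[0,0,0,0,0,-7,0.085],[0,0,0,0,0,-7,0.085],[0,0,0,0,0,-7,0.085],[0,0,0,0,0,-7,0.085],[0,0,0,0,0,-7,0.085],[0,0,0,0,0,-7,0.085],[0,0,0,0,0,-7,0.085],[0,0,0,0,0,-7,0.085],[0,0,0,0,0,-7,0.085],[0,0,0,0,0,-7,0.085]]'; python3 -m crank '[[0,0,0,0,0,-7,0.085],[0,0,0,0,0,-7,0.085],[0,0,0,0,0,-7,0.085],[0,0,0,0,0,-7,0.085],[0,0,0,0,0,-7,0.085],[0,0,0,0,0,-7,0.085],[0.015,0,0,0,-5,0,0.085],[0.02,0,0,0,-5,0,0.085],[0.017,0,0,0,-5,0,0.085],[0.005,0,0,0,-5,0,0.085],[0,0,0,0,-5,0,0.085],[0,0,0,0,0,0,0.085]]'; python3 -m crank '[[0,0,0,0,0,0,0.085]]'; sed -i 's/B\[...,2\]>.128/B[...,2]>.113/;s/B\[...,2\]>.110/B[...,2]>.096/' gap.py; python3 foot.py w13; python3 gap.py w13
```

```text
time_s: 28.78
tcp_pos: [0.6287, 0.0752, 0.2148]
orientation: [166.0, 20.9, 144.3]
contact_force: [0.1, 0.3, -0.7]
width: 0.995
grip_force: 0.0
time_s: 29.78
tcp_pos: [0.5757, 0.0673, 0.1789]
orientation: [-174.2, 49.2, -167.9]
contact_force: [-0.2, 0.9, -1.2]
width: 0.997
grip_force: 0.0
time_s: 29.87
tcp_pos: [0.5796, 0.0665, 0.1843]
orientation: [-174.1, 49.3, -167.9]
contact_force: [0.7, 1.0, 0.8]
width: 0.996
grip_force: 0.0
t 29.87 bed [ 0.0789 -0.0082  0.1169] tool x ang in bed -170.58 tilt [ 0.413  0.071 -0.908] j [  -6.3  -27.5  139.8   24.    20.2 -124.7] F [0.9 1.  0.5] Mz [-0.02  0.32 -0.03] w 0.996 g 0.0
7018
0.016 7 r [0.015 0.018 0.023] hsv [ 9 97 55]
0.019 47 r [0.014 0.023 0.037] hsv [ 10 123  57]
0.022 107 r [0.014 0.02  0.036] hsv [ 10 135  62]
0.025 175 r [0.013 0.024 0.039] hsv [ 10 142  64]
0.028 326 r [0.013 0.027 0.039] hsv [ 11 143  70]
0.031 263 r [0.013 0.021 0.037] hsv [ 10 143  71]
0.034 74 r [0.012 0.013 0.014] hsv [10 57 35]
0.037 114 r [0.011 0.013 0.014] hsv [12 11 62]
0.04 127 r [0.009 0.011 0.013] hsv [ 12  12 103]
0.043 53 r [0.009 0.01  0.011] hsv 
[... 948 characters left out ...]
027] hsv [120  16  27]
0.118 1793 r [0.009 0.018 0.025] hsv [128  13  39]
0.121 304 r [0.002 0.007 0.018] hsv [ 13  13 168]
foot z pct [0.035  0.0351 0.0352 0.0353 0.0355] 185
per column min [0.035  0.0351 0.0352 0.0352 0.0352 0.0352 0.0353 0.0353 0.0353 0.0353
 0.0354 0.0354 0.0354 0.0355 0.0355 0.0355 0.0355 0.0356 0.0356 0.0357
 0.0357 0.0357 0.0359 0.0359 0.036  0.0362 0.0362 0.0363 0.0364]
0.1 153 [0.03   0.0306] 0.0020685079982007294
0.11 161 [0.0304 0.031 ] -0.002519693552709121
0.115 165 [0.0307 0.0311] 0.0004464574090502373
0.12 160 [0.0311 0.0339] -0.00030293903971576416
0.155 11 [0.0249 0.0252] -0.010689927136117128
knob top [0.1184 0.119  0.1198]
knob xy [ 0.13335334 -0.00081087]
```

```bash
python3 - <<'E'
from an import *
from scipy.ndimage import gaussian_filter1d
pr={}
zz=np.arange(.026,.056,.00025)
for n in ("w12","w13"):
    m,d,p=load(n); B=(cloud(m,d)-S)@BR; g=cv2.cvtColor(p,cv2.COLOR_BGR2HSV); r=np.hypot(B[...,0]-.1365,B[...,1])
    k=(d>.1)&(r<.0155)&(r>.006)&(B[...,2]>.026)&(B[...,2]<.056)&(g[...,1]<60)
    z=B[...,2][k]; 
    def prof(val): return np.array([np.sum(val*np.exp(-((z-q)/.0007)**2))/max(np.sum(np.exp(-((z-q)/.0007)**2)),1e-9) for q in zz])
    V=prof(g[...,2][k].astype(float)); Rr=prof(r[k]); 
    print(n,"V",[(round(q*1000,1),int(v),round(x*1000,1)) for q,v,x in zip(zz[::6],V[::6],Rr[::6])])
    # crossing V=75, first upward; r crossing .012
    i=np.nonzero((V[:-1]<75)&(V[1:]>=75))[0]; j=np.nonzero((Rr[:-1]>.0118)&(Rr[1:]<=.0118))[0]; print("V cross",zz[i],"r cross",zz[j])
E
```

```text
w12 V [(np.float64(26.0), 0, np.float64(0.0)), (np.float64(27.5), 0, np.float64(0.0)), (np.float64(29.0), 0, np.float64(0.0)), (np.float64(30.5), 0, np.float64(0.0)), (np.float64(32.0), 0, np.float64(0.0)), (np.float64(33.5), 0, np.float64(0.0)), (np.float64(35.0), 0, np.float64(0.0)), (np.float64(36.5), 0, np.float64(0.0)), (np.float64(38.0), 0, np.float64(0.0)), (np.float64(39.5), 15, np.float64(5.8)), (np.float64(41.0), 35, np.float64(13.0)), (np.float64(42.5), 38, np.float64(12.9)), (np.float64(44.0), 42, np.float64(12.9)), (np.float64(45.5), 54, np.float64(12.8)), (np.float64(47.0), 93, np.float64(11.7)), (np.float64(48.5), 104, np.float64(11.2)), (np.float64(50.0), 102, np.float64(10.2)), (np.float64(51.5), 98, np.float64(10.1)), (np.float64(53.0), 99, np.float64(10.1)), (np.float64(54.5), 99, np.float64(10.0))]
V cross [0.04625] r cross [0.04675]
w13 V [(np.float64(26.0), 0, np.float64(0.0)), (np.float64(27.5), 0, np.float64(0.0)), (np.float64(29.0), 0, np.float64(0.0)), (np.float64(30.5), 34, np.float64(12.3)), (np.float64(32.0), 34, np.float64(12.3)), (np.float64(33.5), 33, np.float64(13.1)), (np.float64(35.0), 35, np.float64(13.0)), (np.float64(36.5), 49, np.float64(12.8)), (np.float64(38.0), 91, np.float64(11.8)), (np.float64(39.5), 103, np.float64(11.1)), (np.float64(41.0), 100, np.float64(10.0)), (np.float64(42.5), 98, np.float64(9.9)), (np.float64(44.0), 99, np.float64(10.0)), (np.float64(45.5), 99, np.float64(9.8)), (np.float64(47.0), 99, np.float64(9.0)), (np.float64(48.5), 100, np.float64(9.0)), (np.float64(50.0), 80, np.float64(7.6)), (np.float64(51.5), 70, np.float64(7.0)), (np.float64(53.0), 75, np.float64(7.0)), (np.float64(54.5), 79, np.float64(7.0))]
V cross [0.03725 0.05275] r cross [0.03775]
```

The rubber/metal edge of the foot has dropped 9.0 mm and the knob 13.05 mm. So touch was at 2.36 rad and the foot is compressed by about 4.05 mm. It needs 29° more. Going back to the knob.

```bash
python3 -m crank '[[0,0,0,0,5,0,0.085],[-0.005,0,0,0,5,0,0.085],[-0.017,0,0,0,5,0,0.085],[-0.02,0,0,0,5,0,0.085],[-0.015,0,0,0,5,0,0.085],[0,0,0,0,0,0,0.085],[0,0,0,0,0,0,0.085],[0,0,0,0,0,0,0.085]]'; python3 kg.py .125
```

```text
time_s: 30.58
tcp_pos: [0.6267, 0.0746, 0.2185]
orientation: [-175.6, 24.6, -170.6]
contact_force: [-0.2, 0.3, -1.6]
width: 0.997
grip_force: 0.0
t 30.58 bed [0.136  0.0008 0.128 ] tool x ang in bed -170.47 tilt [-0.001 -0.    -1.   ] j [-1.000e-01 -6.900e+00  1.096e+02 -5.000e-01  5.230e+01 -9.840e+01] F [-0.8  0.3 -1.4] Mz [-0.04  0.18 -0.01] w 0.997 g 0.0
(array([ 0.0001, -0.0008,  0.003 ]), array([ 0.  , -0.05, -0.  ]))
```

```bash
python3 -m crank '[[0,-0.0008,0.02,0,0,0,0.085],[0,0,0.02,0,0,0,0.085],[0,0,0.017,0,0,0,0.085],[0,0,0.007,0,0,0,0.085],[0,0,0,0,0,0,0.085],[0,0,0,0,0,0,0.085],[0,0,0,0,0,0,0.055],[0,0,0,0,0,0,0.03],[0,0,0,0,0,0,0.03],[0,0,0,0,0,0,0.03],[0,0,0,0,0,0,0.03]]'; python3 kg.py .0645;  python3 -m crank '[[0,0,0.0003,0,0,6,0.03],[0,0,0.0004,0,0,6,0.03],[0,0,0.0004,0,0,6,0.03],[0,0,0.0004,0,0,6,0.03],[0,0,0.0004,0,0,5,0.03],[0,0,0,0,0,0,0.03],[0,0,0,0,0,0,0.03]]'; python3 kg.py .0626
```

```text
time_s: 31.5
tcp_pos: [0.6536, 0.0735, 0.1621]
orientation: [-175.6, 24.7, -170.5]
contact_force: [-5.3, -1.0, 4.8]
width: 0.589
grip_force: 60.8
t 31.5 bed [0.1365 0.0002 0.0655] tool x ang in bed -170.44 tilt [ 0.001  0.001 -1.   ] j [ -0.3   0.  109.4  -0.3  45.5 -98.6] F [-2.7 -1.1  6.6] Mz [-0.16  0.55  0.02] w 0.589 g 60.8
(array([ 0.0006, -0.0001,  0.001 ]), array([0.06, 0.07, 0.  ]))
time_s: 32.08
tcp_pos: [0.6545, 0.0739, 0.1604]
orientation: [171.0, 23.5, 157.6]
contact_force: [-5.0, -0.3, 6.3]
width: 0.587
grip_force: 60.8
t 32.08 bed [0.1366 0.0006 0.0636] tool x ang in bed 160.52 tilt [ 0.001  0.002 -1.   ] j [ -0.3   0.2 109.4  -0.3  45.3 -69.6] F [-1.8 -0.3  7.8] Mz [ 0.09  0.47 -0.06] w 0.587 g 60.8
(array([ 0.0004, -0.0008,  0.001 ]), array([0.12, 0.03, 0.  ]))
```

Turned 29°. Releasing, backing off, and checking from the same viewpoint.

```bash
python3 -m crank '[[0,0,0,0,0,0,0.085],[0,0,0,0,0,0,0.085],[0,0,0,0,0,0,0.085],[0,0,-0.01,0,0,0,0.085],[0,0,-0.025,0,0,-6,0.085],[0,0,-0.025,0,0,-6,0.085],[0,0,0,0,0,-6,0.085],[0,0,0,0,0,-6,0.085],[0,0,0,0,0,-5,0.085],[0.02,0,0,0,-5,0,0.085],[0.02,0,0,0,-5,0,0.085],[0.015,0,0,0,-5,0,0.085]]'; python3 -m crank '[[0,0,0,0,-5,0,0.085],[0,0,0,0,-5,0,0.085],[0,0,0,0,0,0,0.085],[0,0,0,0,0,0,0.085]]'; python3 foot.py w14|grep t; python3 gap.py w14; python3 an.py w14; python3 - <<'E'
from an import *
zz=np.arange(.026,.056,.00025)
m,d,p=load("w14"); B=(cloud(m,d)-S)@BR; g=cv2.cvtColor(p,cv2.COLOR_BGR2HSV); r=np.hypot(B[...,0]-.1365,B[...,1])
k=(d>.1)&(r<.0155)&(r>.006)&(B[...,2]>.026)&(B[...,2]<.056)&(g[...,1]<60); z=B[...,2][k]
f=lambda val:np.array([np.sum(val*np.exp(-((z-q)/.0007)**2))/max(np.sum(np.exp(-((z-q)/.0007)**2)),1e-9) for q in zz])
V,Q=f(g[...,2][k].astype(float)),f(r[k]); print(zz[:-1][(V[:-1]<75)&(V[1:]>=75)],zz[:-1][(Q[:-1]>.0118)&(Q[1:]<=.0118)])
E
```

```text
time_s: 33.08
tcp_pos: [0.5809, 0.0658, 0.1861]
orientation: [-174.8, 39.7, -169.0]
contact_force: [-0.6, 1.7, -0.5]
width: 0.996
grip_force: 0.0
time_s: 33.42
tcp_pos: [0.5803, 0.0657, 0.1852]
orientation: [-174.1, 49.3, -167.9]
contact_force: [0.1, 0.3, 1.0]
width: 0.993
grip_force: 0.0
t 33.42 bed [ 0.0799 -0.009   0.1174] tool x ang in bed -170.59 tilt [ 0.413  0.071 -0.908] j [  -6.4  -27.5  139.7   24.1   20.3 -124.8] F [0.5 0.3 0.9] Mz [-0.03  0.34  0.02] w 0.993 g 0.0
foot z pct [0.035  0.035  0.0352 0.0353 0.0355] 185
per column min [0.035  0.035  0.035  0.0351 0.0351 0.0351 0.0352 0.0352 0.0352 0.0352
 0.0353 0.0353 0.0354 0.0354 0.0354 0.0355 0.0355 0.0355 0.0355 0.0356
 0.0356 0.0357 0.0357 0.0358 0.036  0.036  0.0361 0.0363 0.0368]
0.1 156 [0.0299 0.0306] 6.186735531216658e-05
0.11 160 [0.0301 0.0308] -0.000975627533672719
0.115 161 [0.0306 0.0311] -0.0004358125540740298
0.12 168 [0.0311 0.0331] -0.0012218137325736803
0.15 6 [0.0237 0.0242] -0.012046947429644682
0.155 11 [0.0255 0.0256] -0.009170842557395984
knob top [0.1165 0.1171 0.118 ]
knob xy [ 0.13288705 -0.00043744]
handle n 2353
x [0.05161576 0.14445101]
0.05 [-0.0006  0.0183  0.0289]
0.07 [-0.0005  0.0239  0.0314]
0.09 [-0.0004  0.0231  0.0305]
0.11 [-0.      0.026   0.0304]
0.13 [0.0001 0.0283 0.0323]
0.15 [-0.0133  0.0012  0.0231]
head 7303 [-0.02891009 -0.03107857  0.02607309] [0.02534298 0.0283251  0.0363983 ]
arm 8580
px 163 361 208 305
0.08 13 [-0.0542 -0.0532  0.1593  0.1599]
0.1 147 [-0.003   0.003   0.1033  0.1148]
0.12 4957 [-0.1147  0.0183  0.0921  0.1175]
0.14 3200 [-0.1192  0.0248  0.0923  0.1182]
0.16 263 [-0.0993  0.0185  0.1166  0.1175]
[0.03725] [0.0375]
```

The knob has dropped 14.9 mm in all and the foot 9.0 mm, so it is compressed by about 5.9 mm: a quarter turn past touch. The portafilter is still straight and the robot is clear. Handing in.

```bash
python3 -c "
from station import robot
print(robot.sign_off())"
```

```text
the job is handed in; nothing more can be done
None
```

The job is handed in at about 33 s: the portafilter lies upside down against the stop with its handle straight up the slope, the clamp arm is swung over to its stop, and the knob is a quarter turn past touch (measured foot compression about 5.9 mm).

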